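# Pack up the cam-lift checker

### The job

Pack up the cam-lift checker: lift its clear cover off the pins and lay it flat on the desk beside the checker, lay every plug gauge that is on the desk flat in the checker's trough, and turn the cam by its knob until its high point stands square on the sprung plunger and holds it out, without pushing the plunger with the fingers. Then seat the cover fully home on its pins again. Grip the brittle cover gently, only as hard as needed, and leave the can, the bottle and the glass dish where they stand.

Things in the scene. Friction and masses are not known exactly. Their poses are not given: they have to be found in the camera images.
- checker: cam-lift checker, fixed to the desk: grey base plate 154 (x) x 254 (y) x 10 mm. Origin: centre of its underside, on the desk; its +x points away from the robot, yaw up to 0.2 rad. Trough on the half y < 28 mm; cam on the other half, on an upright axis at x = -22, y = +72 mm. Four aluminium pillars, 14 mm thick, at x = +-66, y = +-117.5 mm, tops at z = 66 mm, carry the cover
- trough (a point): centre of the trough's black floor (x = 0, y = -40, z = 10 mm of the checker); axes as the checker's. The open trough is 136 mm (x) by 132 mm (y) inside; its walls are 4 mm thick and 12 mm high above this floor
- pin_far (a point): top of the steel pin on the far left pillar, at x = +66, y = +117.5, z = 80 mm of the checker: 8 mm thick, round end, 14 mm above the pillar's top
- pin_near (a point): top of the other pin, on the near right pillar, at x = -66, y = -117.5, z = 80 mm of the checker; alike. The other two pillars have no pin
- cover: loose clear acrylic plate 154 x 254 x 6 mm, grey edges, 0.28 kg, seated at the start. Origin: centre of its underside, z up. 12.5 mm holes at (+66, +117.5) and (-66, -117.5) mm. Seated: underside flat on the pillars at z = 66 mm, pins through the holes, axes along the checker's (a half turn is as good). Brittle: both fingers together may put at most 150 N on it; a squeeze of 20 to 50 N is plenty
- cover_handle (a point): middle of the cover's black bar handle, 24 mm above the cover's underside, over its centre; axes as the cover's. The bar is 12 mm thick (x), 70 mm long (y), and stands from 6 to 36 mm above the underside; pinch it across x. The desk to the right of the checker (towards -y) is free for laying the cover down
- cam (a joint): angle of the eccentric cam, rad, counter-clockwise from above positive, range -0.6 to 2.9. 0: its high point (red mark) is square on the plunger. It starts between 1.3 and 2.6: turn it clockwise. Friction (0.07 N m) keeps it where it is left. From about 1.2 rad down to 0 it pushes the plunger out by up to 6 mm
- cam_knob (a point): point on the cam's axis 46 mm above the desk, the height to grip the knob: a black bar 12 mm thick and 54 mm long, from 25 to 58 mm above the desk, along this point's x axis, which points to the cam's high point; that end has a red stripe on top. The steel cam disc below (56 mm across, 8 mm off-centre) has its top 23 mm above the desk
- cam_high_point (a point): the cam's high point on its rim, 36 mm from the axis, 17 mm above the desk; red mark on the disc beside it
- plunger (a joint): travel of the sprung brass plunger (follower), m: 0 at rest, about 0.006 when the cam's high point holds it out. The spring pushes it to the cam with 2 N at rest, 4.4 N at 6 mm. It slides along the checker's +x in an aluminium block at x = +23 to +53, y = +55 to +89 mm of the checker, top 28 mm above the desk
- plunger_tip (a point): domed tip of the plunger that the cam touches; at rest 30 mm from the cam's axis towards the checker's +x, 17 mm above the desk
- gauge_a_mid (a point): loose plug gauge, black hexagonal handle, a steel pin at each end, 108 mm long along its y, 0.14 kg; two or three of four alike (a to d) are present. The point is at mid-length on its axis, 8 mm above the desk when it lies; the handle, 18 x 16 mm across, reaches from y = -28 to +42 mm; pinch it across x
- gauge_b_mid (a point): loose plug gauge, black hexagonal handle, a steel pin at each end, 108 mm long along its y, 0.14 kg; two or three of four alike (a to d) are present. The point is at mid-length on its axis, 8 mm above the desk when it lies; the handle, 18 x 16 mm across, reaches from y = -28 to +42 mm; pinch it across x
- gauge_c_mid (a point): loose plug gauge, black hexagonal handle, a steel pin at each end, 108 mm long along its y, 0.14 kg; two or three of four alike (a to d) are present. The point is at mid-length on its axis, 8 mm above the desk when it lies; the handle, 18 x 16 mm across, reaches from y = -28 to +42 mm; pinch it across x
- gauge_d_mid (a point): loose plug gauge, black hexagonal handle, a steel pin at each end, 108 mm long along its y, 0.14 kg; two or three of four alike (a to d) are present. The point is at mid-length on its axis, 8 mm above the desk when it lies; the handle, 18 x 16 mm across, reaches from y = -28 to +42 mm; pinch it across x
- objective_can: white ribbed screw can, 47 mm across, 52 mm high; origin at the centre of its underside; a bystander to leave alone
- dropper_bottle: brown glass dropper bottle, 33 mm across, 102 mm high; origin at the centre of its underside; a bystander to leave alone
- sample_dish: covered glass dish with three small rings in it, 64 mm across, 14 mm high; origin at the centre of its underside; a bystander to leave alone

How it is judged:
On the way, in this order (a step that is already met when the one before it is completed fails the run):
1. the cover is off the checker and lies flat on the desk beside it (horizontal distance between cover and checker above 0.16 m and height (world z) of cover below 0.015 m and angle between cover's own z axis and vertical below 0.08 rad), for 0.2 s.
2. every gauge lies in the trough and the cam's high point holds the plunger out, the cover still off (x of gauge_a_mid in the frame of checker between -0.066 and 0.066 m and y of gauge_a_mid in the frame of checker between -0.106 and 0.026 m and z of each of gauge_a_mid, gauge_b_mid, gauge_c_mid, gauge_d_mid in the frame of checker below 0.025 m and angle between each of gauge_a_mid, gauge_b_mid, gauge_c_mid, gauge_d_mid's own y axis and vertical above 1.45 rad and x of gauge_b_mid in the frame of checker between -0.066 and 0.066 m and y of gauge_b_mid in the frame of checker between -0.106 and 0.026 m and x of gauge_c_mid in the frame of checker between -0.066 and 0.066 m and y of gauge_c_mid in the frame of checker between -0.106 and 0.026 m and x of gauge_d_mid in the frame of checker between -0.066 and 0.066 m and y of gauge_d_mid in the frame of checker between -0.106 and 0.026 m and value of joint cam between -0.25 and 0.25 rad and value of joint plunger above 0.0045 m and horizontal distance between cover and checker above 0.03 m), for 0.2 s.
At the end, for the whole second after the job is handed in: each gauge flat in the trough (middle within the walls, under 25 mm above the base underside, tilt under 0.12 rad); cam within 0.25 rad of 0, plunger out over 4.5 mm; cover centred within 5 mm in x and y, underside 63-69 mm up, turned under 0.06 rad (either way round), tilt under 0.04 rad (x of gauge_a_mid in the frame of checker between -0.066 and 0.066 m and y of gauge_a_mid in the frame of checker between -0.106 and 0.026 m and z of each of gauge_a_mid, gauge_b_mid, gauge_c_mid, gauge_d_mid in the frame of checker below 0.025 m and angle between each of gauge_a_mid, gauge_b_mid, gauge_c_mid, gauge_d_mid's own y axis and vertical above 1.45 rad and x of gauge_b_mid in the frame of checker between -0.066 and 0.066 m and y of gauge_b_mid in the frame of checker between -0.106 and 0.026 m and x of gauge_c_mid in the frame of checker between -0.066 and 0.066 m and y of gauge_c_mid in the frame of checker between -0.106 and 0.026 m and x of gauge_d_mid in the frame of checker between -0.066 and 0.066 m and y of gauge_d_mid in the frame of checker between -0.106 and 0.026 m and value of joint cam between -0.25 and 0.25 rad and value of joint plunger above 0.0045 m and x of cover in the frame of checker between -0.005 and 0.005 m and y of cover in the frame of checker between -0.005 and 0.005 m and z of cover in the frame of checker between 0.063 and 0.069 m and angle between the x axis of cover and the x axis of checker, either way round below 0.06 rad and angle between cover's own z axis and vertical below 0.04 rad); the robot touches nothing.
It fails at once if the white screw can is moved more than 40 mm (distance of objective_can from where it was at the start of the episode above 0.04 m).
It fails at once if the brown dropper bottle is moved more than 40 mm (distance of dropper_bottle from where it was at the start of the episode above 0.04 m).
It fails at once if the glass dish is moved more than 40 mm (distance of sample_dish from where it was at the start of the episode above 0.04 m).
It fails at once if the fingers push the plunger with more than 6 N (contact force between the fingers and plunger above 6 N).
It fails at once if the fingers put more than 150 N in all on the brittle cover (contact force between the fingers and cover above 150 N).
Of gauge_a, gauge_b, gauge_c, gauge_d only 2 to 3 are there at a start; the rules pass over those that are not, and their reading is None.
At some moment in a run one of gauge_c, gauge_d may be knocked a few centimetres aside while the robot is not near it.
Once in a run the grip may slacken for a moment while it holds something.
It also fails if it takes over 210 s, if anything falls off the work surface, if the arm or the gripper's body presses on something with over 40 N, if the wrist force passes 120 N, or if a joint passes its speed limit or range.

### The arm

A 6-joint arm with a two-finger parallel gripper is mounted at the origin on a cart in front of the work surface, level with it; the furniture and walls round the work are solid. World frame = base frame: x ahead of the robot, y to its left, z up, the work surface at z = 0. Lengths are in m, angles in rad, forces in N, time in s.
With the tool pointing down it reaches from about 0.375 to 0.9 m from the base axis. Payload 3.1 kg.
Tool frame: the origin (TCP) lies between the finger pads; the fingertips stand 11 mm ahead of it and the grasp point (between the pads) lies 8 mm behind it; z points along the fingers, y is the direction in which the jaws open and shut (so a half turn about z gives the same grasp; the last joint's range is limited). The gripper opens to 85 mm and grips with 20 to 120 N. Pads are 22 mm wide; open, the fingers measure 114 mm over their backs; the gripper's body (76 mm by 85 mm) begins 54 mm behind the grasp point. The pads swing forward as they close: fully open they stand 13 mm farther back than shut.
Start: joints at [0.945, 0.527, 1.433, -0, 1.181, -0.178], TCP at [0.271, 0.563, 0.242] pointing down, gripper open.
Joint ranges: [-3.08, 3.08], [-0.75, 2.2], [0.22, 2.44], [-1.43, 4.57], [0, 2.65], [-2.85, 2.85]. Speed limits (rad/s): [2.79, 2.79, 3.14, 3.14, 3.14, 3.14].

### API

Orientations are given as a unit quaternion [x, y, z, w].
In Python, from station import manip gives the robot as it stands. The module is installed in compiled form; this text tells all that it offers.
- The arm moves only by the tool arm_command, never from a script. Its argument "rows" is a list of rows, each a list of 3 entries, a list of its own where there are three numbers: the shift along the world's x, y, z in mm, then the turn about the world's z in rad, then the closure, from -1 (fully open) to 1 (shut), so that 0 is half open. A call has 1 to 12 rows; each row shifts and turns the commanded pose from where the row before left it; what a row does not reach is not made up. A row lasts 1/8 s, in which the tool goes at most 62.5 mm and 10.7 degrees, less where a joint would pass 70% of its speed; a pose out of reach is approached as far as the arm can. A call with a gripper value outside its range is refused whole. The fingers move at their own pace and stop on an object; "squeeze" is the grip in N (left out, the last holds). Time passes only in rows, so rows that do not move let the fingers close. It gives the time, the measured TCP pose, the force and the opening at its end, in the units of the state.
- manip.sense(): the state, without advancing time (a new reading comes with each control period).
- manip.snapshot(name): name is "scene" or "top" or "wrist"; returns the picture (480x640x3 uint8, blue, green, red); there is no depth.
- manip.get_calibration(name): a dict with "fovy" (degrees; the focal length in pixels is half the picture's height over the tangent of half this angle, whatever the lens; pixels are square), "cx", "cy" (the principal point, pixels), "R" (3x3) and "t" (3): a world point X has camera coordinates R X + t. Camera axes: x right, y down, z forward; pixel columns grow to the right and rows downward; lengths in m; the calibration is good to about 2 mm. A picture is of the moment at which its call begins: read the wrist's pose just before it. get_calibration takes no time and is no camera call; for the wrist camera it gives the pose at the moment of the call.
- manip.sign_off(): hands the job in, once; it reports no verdict.
The state is a dict: "t": time; "q": joint angles; "qd": joint speeds; "tau": joint torques, N m; "tcp_pos": TCP position; "tool_rot": TCP orientation; "force": force on the tool from outside, world axes, zero at the start; "ft_torque": the same for the moment, N m; "finger_gap": opening from 0.0 (shut) to 1.0 (fully open).
Only numpy, scipy, OpenCV 4.12 (cv2) and the standard library are available. Lean on these libraries where they do the work, as an engineer would, in place of code of your own. Each camera call takes 0.05 s, during which the arm holds its last target.

## Working session

There is one attempt and no reset: what is moved stays moved. The work goes in short steps, Python scripts to look and compute and a tool call to move; the robot and the scene stay as the last step left them, time stands still between calls to the robot, and variables do not carry over. Pictures are saved under pics/ and viewed, and the job is handed in when it is done.

Besides the shell and the picture viewer there is one more tool, called after "Emit:" as name([rows], argument=value, ...), one row to a line, values as JSON. arm_command: Moves the arm, as the interface text tells. Its arguments: {"type":"object","properties":{"rows":{"type":"array","items":{"type":"array"}},"squeeze":{"type":"number"}},"required":["rows"]}

```bash
mkdir -p pics; ls; cat > h.py <<'E'
import numpy as np, cv2
from station import manip
def snap(n,f):
    c=manip.get_calibration(n); im=manip.snapshot(n); cv2.imwrite('pics/'+f+'.png',im)
    np.savez('pics/'+f+'.npz',im=im,**{k:np.array(v) for k,v in c.items()}); return im,c
def load(f):
    d=np.load('pics/'+f+'.npz'); return d['im'],{k:d[k] for k in d.files if k!='im'}
def foc(c): return 240/np.tan(np.radians(float(c['fovy']))/2)
def ray(c,u,v):
    R=np.array(c['R']);t=np.array(c['t']);f=foc(c)
    d=R.T@np.array([(u-c['cx'])/f,(v-c['cy'])/f,1]); return -R.T@t,d
def onz(c,u,v,z):
    o,d=ray(c,u,v); return o+d*(z-o[2])/d[2]
def proj(c,X):
    p=np.array(c['R'])@np.array(X)+np.array(c['t']); f=foc(c)
    return np.array([f*p[0]/p[2]+c['cx'],f*p[1]/p[2]+c['cy']])
def tri(obs):
    A=np.zeros((3,3));b=np.zeros(3)
    L=[]
    for c,u,v in obs:
        o,d=ray(c,u,v);d=d/np.linalg.norm(d);P=np.eye(3)-np.outer(d,d);A+=P;b+=P@o;L.append((o,P))
    x=np.linalg.solve(A,b); return x,[np.linalg.norm(P@(x-o)) for o,P in L]
E
python3 - <<'E'
from h import *
print(manip.sense())
for n in ['scene','top','wrist']:
    im,c=snap(n,n+'0'); print(n,c)
E
```

```text
pics
{'t': 0.0, 'q': array([ 9.44500983e-01,  5.28428025e-01,  1.43389686e+00,  7.07349027e-06,
        1.18140863e+00, -1.78481532e-01]), 'qd': array([ 4.49570600e-04, -1.40348588e-03,  2.22124321e-03,  2.32948807e-05,
        9.65948391e-04, -7.22500457e-04]), 'tau': array([ 5.99161904e-04, -4.42357421e+01, -1.78021377e+01, -2.63616776e-04,
        8.35531944e-03,  1.00362760e-05]), 'tcp_pos': array([0.27017247, 0.56282244, 0.24135876]), 'tool_rot': array([ 2.22041872e-01,  9.75036543e-01, -9.83654273e-04, -4.22208974e-04]), 'force': array([-0.6182877 ,  0.64825899,  0.58299153]), 'ft_torque': array([-0.01095619, -0.09587779,  0.04254342]), 'finger_gap': 1.0003553524082396}
scene {'fovy': 57.848182162827534, 'cx': 315.91329339781106, 'cy': 241.61823139532626, 'R': array([[ 0.50653137, -0.86217887, -0.00857755],
       [-0.43113906, -0.24465457, -0.86848331],
       [ 0.74668941,  0.44361216, -0.4956442 ]]), 't': array([-0.34891948,  0.28402573,  0.52662204])}
top {'fovy': 57.34060788875382, 'cx': 313.71587632186794, 'cy': 240.7458983812822, 'R': array([[-0.02520657, -0.99935907,  0.02541812],
       [-0.99537248,  0.02273135, -0.09336436],
       [ 0.09272673, -0.02765389, -0.9953075 ]]), 't': array([-0.07130294,  0.57313467,  0.91445545])}
wrist {'fovy': 63.105027225310145, 'cx': 320.57510247801383, 'cy': 241.60401608438843, 'R': array([[ 0.43278221,  0.90149658, -0.00186339],
       [ 0.85602438, -0.41030238,  0.3144427 ],
       [ 0.28270447, -0.13768032, -0.94927463]]), 't': array([-0.6248471 , -0.0399955 ,  0.38087436])}
```

View pics/scene0.png

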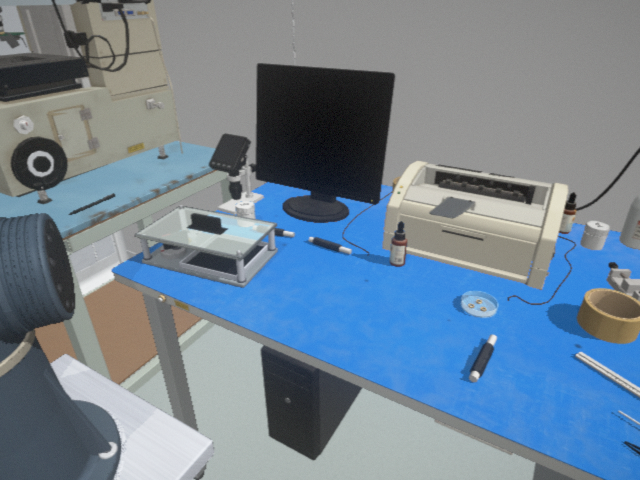

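View pics/top0.png

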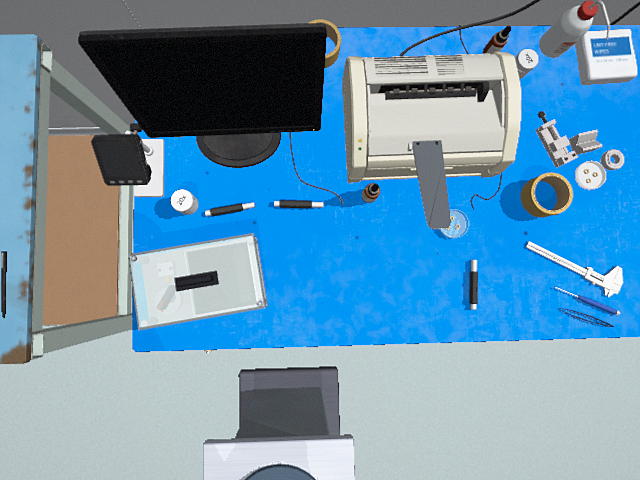

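View pics/wrist0.png

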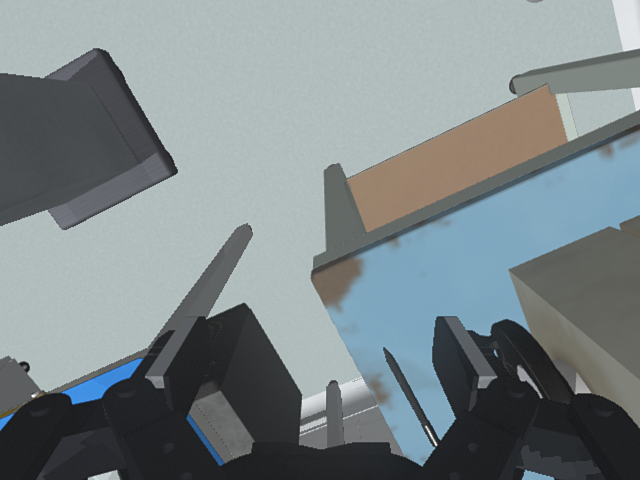

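The scene shows the covered checker at the left, three gauges (top view about (230,210), (298,204) and (474,285)), the can at (183,201), the bottle at (372,192) and the dish at (453,223). I'll zoom in to measure.

```bash
python3 - <<'E'
from h import *
im,c=load('top0'); cv2.imwrite('pics/z1.png',cv2.resize(im[185:345,120:340],None,fx=3.6,fy=3.6,interpolation=cv2.INTER_CUBIC))
im,c=load('scene0'); cv2.imwrite('pics/z2.png',cv2.resize(im[190:300,125:365],None,fx=3.3,fy=3.3,interpolation=cv2.INTER_CUBIC))
E
```

```text
(no output)
```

View pics/z1.png

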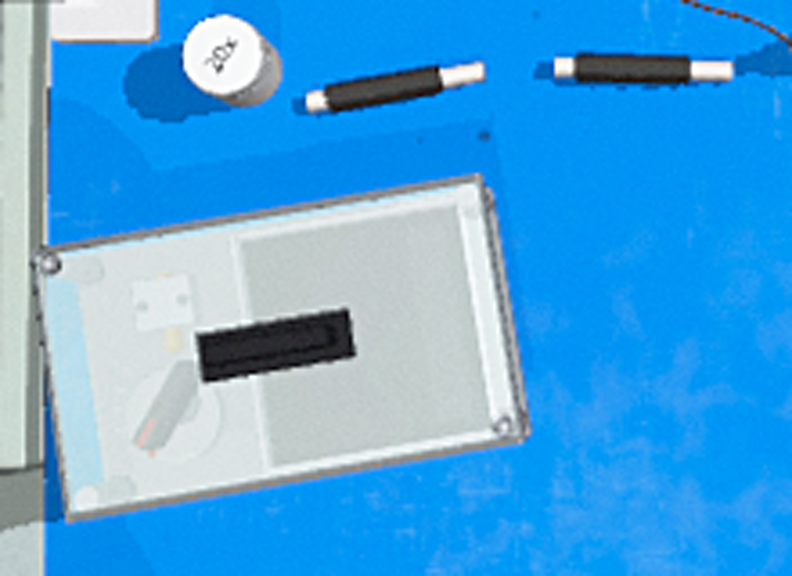

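View pics/z2.png

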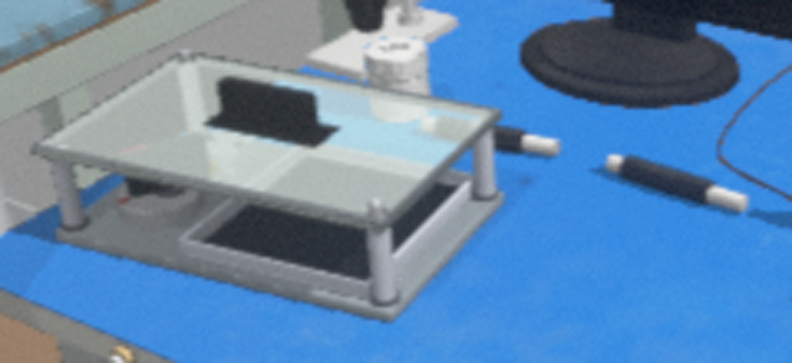

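```bash
python3 - <<'E'
from h import *
_,ct=load('top0');_,cs=load('scene0')
zt=lambda u,v:(120+u/3.6,185+v/3.6)
zs=lambda u,v:(125+u/3.3,190+v/3.3)
F,r=tri([(ct,*zt(50,264)),(cs,*zs(185,56))]);print(F,r)
N,r=tri([(ct,*zt(502,426)),(cs,*zs(376,205))]);print(N,r)
F=onz(ct,*zt(50,264),.078);N=onz(ct,*zt(502,426),.078);print(F,N,np.linalg.norm(F-N), 2*np.hypot(66,117.5))
d=F-N; yaw=np.arctan2(d[1],d[0])-np.arctan2(235,132); C=(F+N)/2
print('yaw',yaw,C)
Rz=np.array([[np.cos(yaw),-np.sin(yaw)],[np.sin(yaw),np.cos(yaw)]])
for n,p in dict(h=(0,0),trough=(0,-40),cam=(-22,72),tip=(8,72),c1=(77,127),c2=(77,-127),c3=(-77,127),c4=(-77,-127)).items(): print(n,C[:2]+Rz@np.array(p)/1000)
# gauges: from top
for n,a in dict(g1=[(305,101),(484,72)],g2=[(553,67),(734,71)]).items():
    P=[onz(ct,*zt(*q),.008) for q in a];print(n,P,np.linalg.norm(P[0]-P[1]))
print('g3',onz(ct,474,261,.008),onz(ct,474,309,.008))
for n,p,z in [('can',zt(222,43),.052),('bottle',(372,190),.09),('dish',(455,223),.01)]: print(n,onz(ct,*p,z))
for q in [(425,142),(440,230)]: print(onz(ct,*q,0.1))
E
```

```text
[0.54001517 0.27860975 0.07393083] [np.float64(0.000506806307194243), np.float64(0.0005068063071942347)]
[0.44389584 0.0275292  0.07573884] [np.float64(0.0008597084273858889), np.float64(0.000859708427385759)]
[0.53942671 0.27746748 0.078     ] [0.4434582  0.02798208 0.078     ] 0.2673067868331233 269.53478439711637
yaw 0.14456539561323223 [0.49144245 0.15272478 0.078     ]
h [0.49144245 0.15272478]
trough [0.49720495 0.11314203]
cam [0.45929945 0.22080434]
tip [0.48898651 0.22512621]
c1 [0.54934332 0.28949279]
c2 [0.58593516 0.03814236]
c3 [0.39694975 0.26730719]
c4 [0.43354159 0.01595676]
g1 [array([0.63946058, 0.15167031, 0.008     ]), array([0.65507135, 0.04287376, 0.008     ])] 0.10991080601580402
g2 [array([0.65729671, 0.00072966, 0.008     ]), array([ 0.65252142, -0.11010164,  0.008     ])] 0.11093412480368221
g3 [ 0.52023267 -0.43756884  0.008     ] [ 0.41569023 -0.43132656  0.008     ]
can [0.66743144 0.18990654 0.052     ]
bottle [ 0.6663366  -0.20443625  0.09      ]
dish [ 0.60521038 -0.39933747  0.01      ]
[ 0.76134784 -0.31488339  0.1       ]
[ 0.5803378  -0.33623594  0.1       ]
```

Emit:
arm_command([
  [[25,-45,6],-0.109,-1],
  [[25,-45,6],-0.109,-1],
  [[25,-45,6],-0.109,-1],
  [[25,-45,6],-0.109,-1],
  [[25,-46,6],-0.109,-1],
  [[24,-46,6],-0.109,-1],
  [[24,-46,6],-0.109,-1],
  [[24,-46,6],-0.109,-1],
  [[24,-46,6],-0.106,-1],
  [[0,0,0],0,-1],
])

```text
t: 1.4
tcp_pos: [0.4937, 0.1504, 0.2966]
tool_rot: [0.656, 0.755, 0.0, 0.001]
force: [-0.8, -0.2, 0.1]
finger_gap: 1.002
```

```bash
python3 - <<'E'
from h import *
s=manip.sense();print(s['t'],s['tcp_pos'],s['tool_rot'],s['q'])
im,c=snap('wrist','w1');print(-np.array(c['R']).T@c['t'],np.array(c['R']))
E
```

```text
1.4 [0.49368705 0.15039594 0.29660498] [6.56117696e-01 7.54657967e-01 3.79753690e-04 8.81415836e-04] [ 7.93446843e-02  3.14593862e-01  1.63554178e+00 -7.82723865e-04
  1.18968045e+00 -5.98348861e-02]
[0.48192555 0.23194446 0.42807531] [[ 0.99025921  0.13923232  0.0010305 ]
 [ 0.13178019 -0.93959567  0.31590181]
 [ 0.04495199 -0.31268888 -0.94879133]]
```

View pics/w1.png

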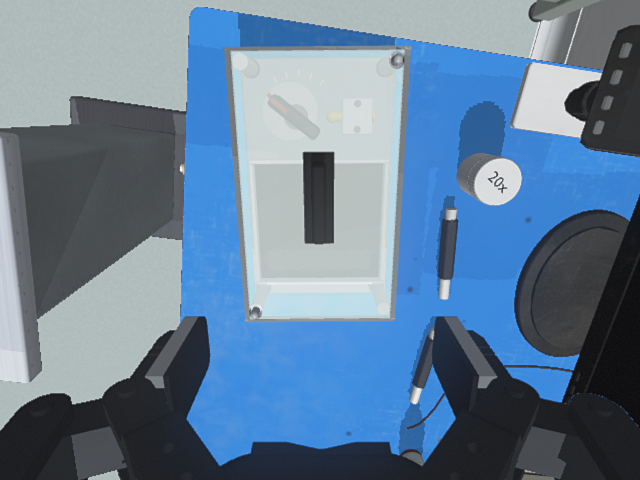

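```bash
python3 - <<'E'
from h import *
im,c=load('w1')
a=cv2.resize(im[35:85,370:420],None,fx=8,fy=8,interpolation=cv2.INTER_CUBIC)
b=cv2.resize(im[285:335,230:280],None,fx=8,fy=8,interpolation=cv2.INTER_CUBIC)
cv2.imwrite('pics/z3.png',np.hstack([a,b]))
E
```

```text
(no output)
```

View pics/z3.png

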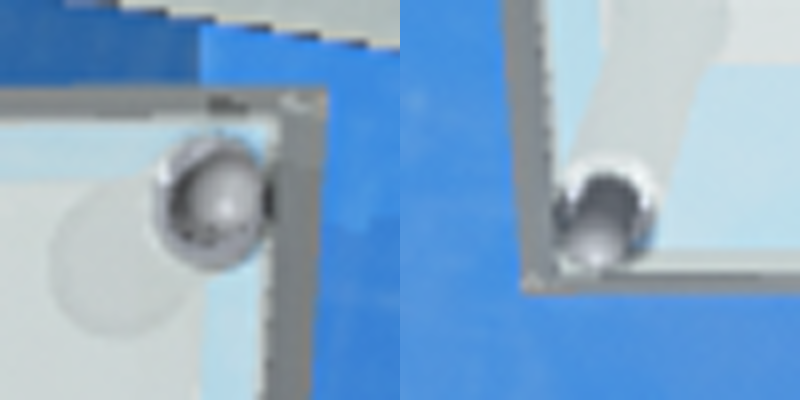

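```bash
python3 - <<'E'
from h import *
_,ct=load('top0');_,cs=load('scene0');im,cw=load('w1')
zt=lambda u,v:(120+u/3.6,185+v/3.6)
zs=lambda u,v:(125+u/3.3,190+v/3.3)
F,r=tri([(ct,*zt(50,264)),(cw,398.5,58.8),(cs,*zs(185,56))]);print(F,r)
N,r=tri([(ct,*zt(502,426)),(cw,255,314.4),(cs,*zs(376,205))]);print(N,r)
F=onz(cw,398.5,58.8,.079);N=onz(cw,255,314.4,.079);print(F,N,np.linalg.norm(F-N))
d=F-N; print('yaw',np.arctan2(d[1],d[0])-np.arctan2(235,132),(F+N)/2)
g=im.max(2)<60; n,l,st,ce=cv2.connectedComponentsWithStats((g[130:260,270:370]).astype(np.uint8))
for i in range(1,n):
    if st[i,4]>500:
        ys,xs=np.where(l==i);rc=cv2.minAreaRect(np.c_[xs+270,ys+130].astype(np.float32));bx=cv2.boxPoints(rc);print(bx)
        for q in bx: print(onz(cw,*q,.102)[:2],onz(cw,*q,.072)[:2])
cv2.imwrite('pics/z4.png',cv2.resize(im[140:255,280:360],None,fx=5,fy=5,interpolation=cv2.INTER_CUBIC))
E
```

```text
[0.5406069  0.28041937 0.07281114] [np.float64(0.0012420657726422036), np.float64(0.0015938275096985313), np.float64(0.001230689263755086)]
[0.44394294 0.02819473 0.07486997] [np.float64(0.0006332386423730331), np.float64(0.0009298307177935755), np.float64(0.0013724862283930228)]
[0.53947698 0.28114997 0.079     ] [0.44402333 0.03152752 0.079     ] 0.26725038770237997
yaw 0.14654756141717762 [0.49175016 0.15633875 0.079     ]
[[304. 153.]
 [333. 153.]
 [333. 237.]
 [304. 237.]]
[0.47332396 0.19820553] [0.47253259 0.19510144]
[0.49680378 0.2015044 ] [0.49817262 0.19870381]
[0.50756032 0.13020188] [0.5099188  0.12084123]
[0.4824061  0.12667361] [0.48245031 0.11698834]
```

View pics/z4.png

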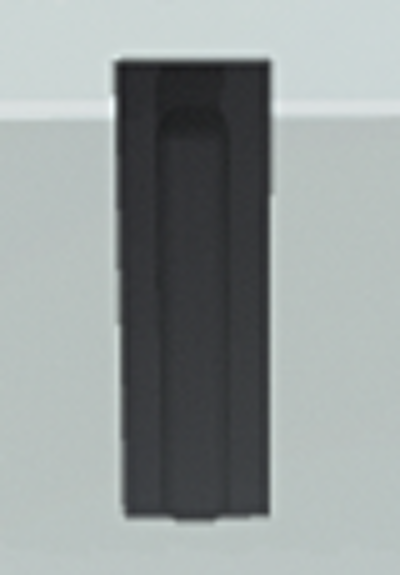

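```bash
python3 - <<'E'
from h import *
_,cw=load('w1')
for v in (163,242): print([onz(cw,u,v,.102)[:2].round(4) for u in (311.6,318.8,325.8)])
s=manip.sense();print(s['tcp_pos'], manip.get_calibration('wrist')['t'],cw['t'])
E
```

```text
[array([0.4805, 0.1911]), array([0.4864, 0.1919]), array([0.4921, 0.1927])]
[array([0.4896, 0.123 ]), array([0.4959, 0.1239]), array([0.502 , 0.1248])]
[0.4921606  0.15199762 0.29621698] [-0.50831043  0.01986796  0.45775237] [-0.50996651  0.019196    0.45701708]
```

Emit:
arm_command([
  [[0,1,-40],0.006,-1],
  [[0,1,-40],0,-1],
  [[0,1,-40],0,-1],
  [[0,0,-40],0,-1],
  [[0,0,-30],0,-1],
  [[0,0,-12],0,-1],
  [[0,0,0],0,-1],
  [[0,0,0],0,-1],
], squeeze=30)

```text
t: 2.45
tcp_pos: [0.4923, 0.1568, 0.0954]
tool_rot: [0.651, 0.759, 0.001, 0.001]
force: [0.7, 1.0, 0.3]
finger_gap: 1.003
```

```bash
python3 - <<'E'
from h import *
s=manip.sense();print(s['t'],s['tcp_pos'],s['tool_rot'],s['force'])
im,c=snap('wrist','w2')
E
```

```text
2.45 [0.49226827 0.15682422 0.0953654 ] [6.51492122e-01 7.58654608e-01 8.08160744e-04 7.39821002e-04] [0.71813885 1.00249329 0.2945219 ]
```

View pics/w2.png

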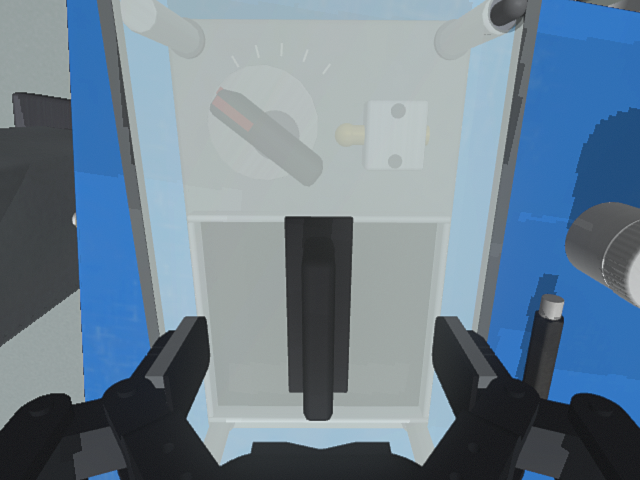

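Emit:
arm_command([
  [[0,-2,-6],0,-1],
  [[0,0,0],0,-0.3],
  [[0,0,0],0,0.4],
  [[0,0,0],0,1],
  [[0,0,0],0,1],
  [[0,0,0],0,1],
  [[0,0,0],0,1],
  [[0,0,0],0,1],
], squeeze=35)

```text
t: 3.5
tcp_pos: [0.4917, 0.1544, 0.0884]
tool_rot: [0.652, 0.758, 0.0, 0.0]
force: [-0.3, -0.4, 2.2]
finger_gap: 0.133
```

```bash
python3 - <<'E'
from h import *
s=manip.sense();print(s['t'],s['tcp_pos'],s['tool_rot'],s['force'],s['ft_torque'],s['finger_gap'])
E
```

```text
3.5 [0.49165303 0.15436924 0.08844515] [6.51771085e-01 7.58415745e-01 7.74627762e-05 7.32006782e-05] [-0.26246373 -0.42982349  2.20183738] [-0.01864087  0.05373316  0.00808922] 0.13277534817831133
```

Emit:
arm_command([
  [[0,0,4],0,1],
  [[0,0,6],0,1],
  [[0,0,8],0,1],
  [[0,0,10],0,1],
  [[0,0,10],0,1],
  [[0,0,10],0,1],
  [[0,0,10],0,1],
  [[0,0,0],0,1],
])

```text
t: 4.5
tcp_pos: [0.4922, 0.1545, 0.1473]
tool_rot: [0.652, 0.758, 0.001, 0.001]
force: [0.0, 0.3, -4.0]
finger_gap: 0.136
```

```bash
python3 - <<'E'
from h import *
s=manip.sense();print(s['t'],s['tcp_pos'],s['tool_rot'],s['force'],s['ft_torque'],s['finger_gap'])
im,c=snap('wrist','w3');im2,c=snap('scene','s3')
cv2.imwrite('pics/v3.png',np.hstack([cv2.resize(im,(400,300)),cv2.resize(im2[150:330,100:340],(400,300))]))
E
```

```text
4.5 [0.49223216 0.15445126 0.14733782] [0.6517575  0.75842657 0.00082728 0.00078849] [ 0.02443789  0.26282422 -4.00588744] [-0.07493952  0.04140697  0.00606268] 0.13565235663574676
```

View pics/v3.png

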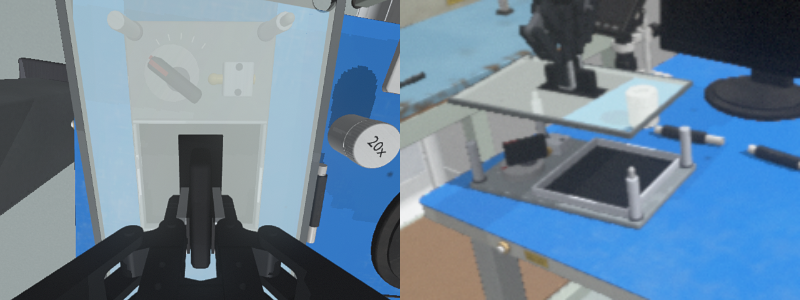

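Emit:
arm_command([
  [[1,-20,0],0,1],
  [[1,-37,0],0,1],
  [[1,-42,0],0,1],
  [[1,-42,0],0,1],
  [[1,-42,0],0,1],
  [[1,-42,0],0,1],
  [[1,-42,0],0,1],
  [[1,-35,0],0,1],
  [[0,-20,0],0,1],
  [[0,0,0],0,1],
])

```text
t: 5.85
tcp_pos: [0.4995, -0.1685, 0.146]
tool_rot: [0.653, 0.758, 0.0, -0.0]
force: [0.3, 0.6, -2.9]
finger_gap: 0.132
```

Emit:
arm_command([
  [[0,0,-25],0,1],
  [[0,0,-30],0,1],
  [[0,0,-30],0,1],
  [[0,0,-20],0,1],
  [[0,0,-8],0,1],
  [[0,0,-4],0,1],
  [[0,0,0],0,1],
  [[0,0,0],0,1],
])

```text
t: 6.85
tcp_pos: [0.5, -0.1678, 0.03]
tool_rot: [0.652, 0.758, 0.0, 0.001]
force: [-0.6, 0.5, -2.7]
finger_gap: 0.132
```

```bash
python3 - <<'E'
from h import *
s=manip.sense();print(s['t'],s['tcp_pos'],s['tool_rot'],s['force'],s['ft_torque'],s['finger_gap'])
im,c=snap('wrist','w4');im2,c=snap('scene','s4')
cv2.imwrite('pics/v4.png',np.hstack([cv2.resize(im,(400,300)),cv2.resize(im2[170:350,180:420],(400,300))]))
E
```

```text
6.85 [ 0.50004791 -0.16779202  0.03004286] [6.51750100e-01 7.58433445e-01 1.53928356e-04 7.02060290e-04] [-0.55527872  0.54805688 -2.73733833] [ 0.03521493 -0.00731226 -0.01127336] 0.13185828000912458
```

View pics/v4.png

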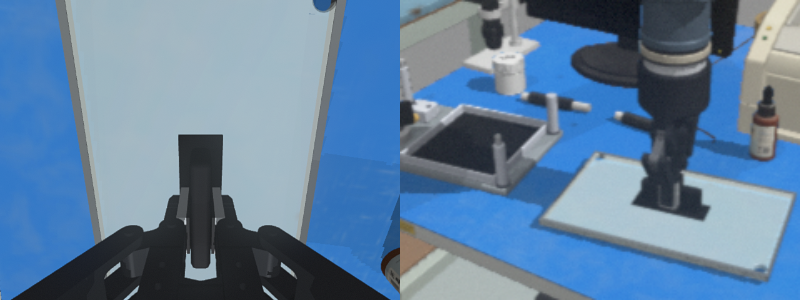

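Cover is clear and about 7 mm above the desk. Next I lower it in small steps.

Emit:
arm_command([
  [[0,0,-3],0,1],
  [[0,0,-2],0,1],
  [[0,0,-1],0,1],
  [[0,0,-1],0,1],
  [[0,0,0],0,1],
  [[0,0,0],0,1],
])

```text
t: 7.7
tcp_pos: [0.4995, -0.1676, 0.0225]
tool_rot: [0.652, 0.758, -0.0, -0.0]
force: [-1.2, -0.6, 0.5]
finger_gap: 0.135
```

Emit:
arm_command([
  [[0,0,-1],0,1],
  [[0,0,0],0,1],
  [[0,0,0],0,0.5],
  [[0,0,0],0,0],
  [[0,0,0],0,-0.5],
  [[0,0,0],0,-1],
  [[0,0,0],0,-1],
])

```text
t: 8.57
tcp_pos: [0.4996, -0.1676, 0.0212]
tool_rot: [0.652, 0.758, -0.0, -0.0]
force: [0.4, 0.9, -0.3]
finger_gap: 1.0
```

```bash
python3 - <<'E'
from h import *
s=manip.sense();print(s['t'],s['tcp_pos'],s['tool_rot'],s['force'],s['ft_torque'],s['finger_gap'])
im,c=snap('wrist','w5')
E
```

```text
8.575 [ 0.49955202 -0.16759684  0.02120019] [ 6.51742276e-01  7.58440504e-01 -1.47510402e-05 -8.90604478e-05] [ 0.38990255  0.88643177 -0.33103711] [-0.05205865  0.00406422  0.02204233] 1.0002285776061752
```

View pics/w5.png

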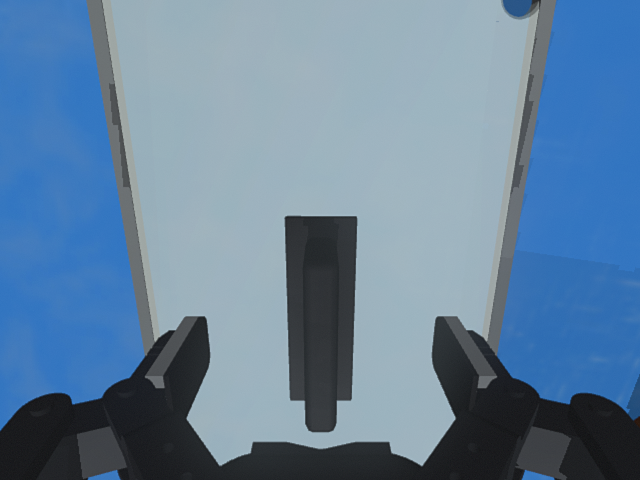

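Emit:
arm_command([
  [[0,0,30],0,-1],
  [[0,0,40],0,-1],
  [[10,5,40],-0.03,-1],
  [[25,17,40],-0.04,-1],
  [[30,20,30],-0.04,-1],
  [[30,25,10],-0.04,-1],
  [[30,25,0],-0.04,-1],
  [[30,20,0],0,-1],
  [[0,0,0],0,-1],
  [[0,0,0],0,-1],
])

```text
t: 9.88
tcp_pos: [0.6536, -0.0556, 0.2107]
tool_rot: [0.721, 0.693, -0.001, -0.001]
force: [0.7, 0.3, 0.1]
finger_gap: 1.004
```

```bash
python3 - <<'E'
from h import *
s=manip.sense();print(s['t'],s['tcp_pos'],s['tool_rot'],s['q'])
im,c=snap('wrist','w6'); im2,_=snap('top','t6')
E
```

```text
9.875 [ 0.65359546 -0.05564856  0.21072477] [ 7.20657253e-01  6.93290790e-01 -7.04241517e-04 -7.12131065e-04] [-2.54771440e-01  6.04234899e-01  1.37938226e+00 -4.97793099e-04
  1.15992595e+00 -2.15867714e-01]
```

View pics/w6.png

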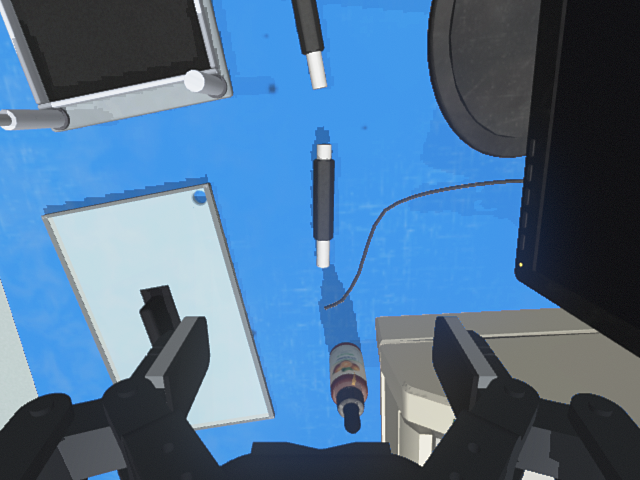

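View pics/t6.png

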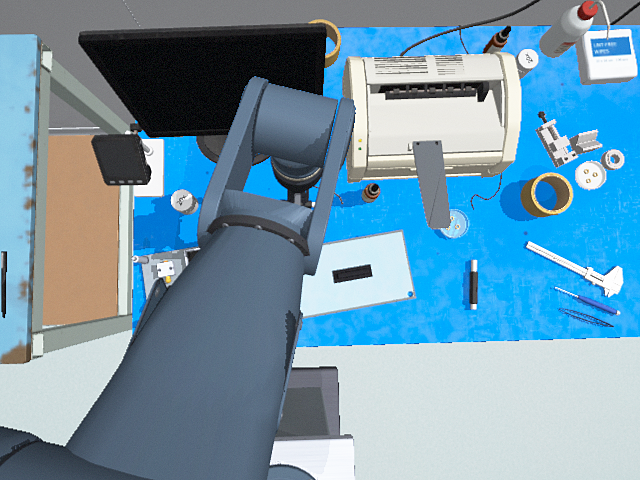

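```bash
cat >> h.py <<'E'
def dark(im,c,box,z=.008,th=70,k=0):
    u0,v0,u1,v1=box; g=(im[v0:v1,u0:u1].max(2)<th).astype(np.uint8)
    n,l,st,ce=cv2.connectedComponentsWithStats(g); out=[]
    for i in range(1,n):
        if st[i,4]>150:
            ys,xs=np.where(l==i);rc=cv2.minAreaRect(np.c_[xs+u0,ys+v0].astype(np.float32));bx=cv2.boxPoints(rc)
            L=[np.linalg.norm(bx[j]-bx[(j+1)%4]) for j in range(4)]
            j=int(np.argmin(L)); a=(bx[j]+bx[(j+1)%4])/2; b=(bx[(j+2)%4]+bx[(j+3)%4])/2
            A=onz(c,*a,z);B=onz(c,*b,z); d=A-B
            if d[1]<0:d=-d
            print('comp',st[i,4],rc[0],'mid',((A+B)/2).round(4),'len',np.linalg.norm(d).round(4),'yaw(x)',(np.arctan2(d[1],d[0])-np.pi/2).round(3))
E
python3 - <<'E'
from h import *
im,c=load('w6'); dark(im,c,(305,150,345,250)); 
for q in [(323,144),(322.5,268)]:print(onz(c,*q,.008))
_,ct=load('top0')
for a,b in [((323,144),(553,67)),((322.5,268),(734,71))]:print(tri([(c,*a),(ct,120+b[0]/3.6,185+b[1]/3.6)]))
im,c=load('w1'); dark(im,c,(425,200,470,300))
im,c=load('top0'); dark(im,c,(200,200,260,220)); dark(im,c,(270,195,330,215));dark(im,c,(465,250,485,320))
for f in ('w6',):
    im,c=load(f); print(c['R'],c['t'])
E
```

```text
comp 191 (314.38262939453125, 189.94512939453125) mid [ 0.6479 -0.0379  0.008 ] len 0.054 yaw(x) -0.131
[0.65684747 0.00106986 0.008     ]
[ 0.65232524 -0.11005848  0.008     ]
(array([0.65701194, 0.0009031 , 0.00864691]), [np.float64(0.00027114547317423843), np.float64(0.0002711454731741363)])
(array([ 0.65240964, -0.11004875,  0.00814848]), [np.float64(9.517386240171404e-05), np.float64(9.517386240138757e-05)])
[[ 0.99925557 -0.0384736  -0.00284308]
 [-0.03561612 -0.94833648  0.31526087]
 [-0.01482541 -0.31492492 -0.94900079]] [-0.65427684 -0.05932913  0.34288359]
```

Emit:
arm_command([
  [[1,5,-40],0,-1],
  [[0,0,-50],0,-1],
  [[0,0,-50],0,-1],
  [[0,0,-30],0,-1],
  [[0,0,-20],0,-1],
  [[0,0,-7],0,-0.3],
  [[0,0,0],0,0],
  [[0,0,0],0,0],
], squeeze=60)

```text
t: 10.98
tcp_pos: [0.6566, -0.0509, 0.0158]
tool_rot: [0.721, 0.693, 0.001, 0.001]
force: [-0.0, 0.5, 0.3]
finger_gap: 0.502
```

```bash
python3 - <<'E'
from h import *
s=manip.sense();print(s['t'],s['tcp_pos'],s['tool_rot'],s['force'])
im,c=snap('wrist','w7')
E
```

```text
10.975 [ 0.6566083  -0.05093732  0.01579224] [7.20785317e-01 6.93157028e-01 7.20615278e-04 1.15852088e-03] [-0.03012665  0.51944997  0.3366881 ]
```

View pics/w7.png

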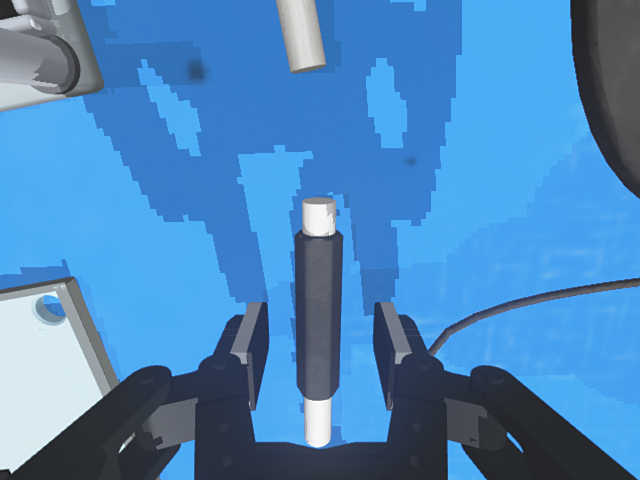

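Emit:
arm_command([
  [[-1,0,-3],0,0],
  [[0,0,0],0,0.5],
  [[0,0,0],0,1],
  [[0,0,0],0,1],
  [[0,0,0],0,1],
  [[0,0,0],0,1],
])

```text
t: 11.78
tcp_pos: [0.6548, -0.0506, 0.0117]
tool_rot: [0.721, 0.693, 0.0, 0.0]
force: [-0.7, 0.4, 5.4]
finger_gap: 0.178
```

Emit:
arm_command([
  [[0,0,10],0,1],
  [[0,0,20],0,1],
  [[0,0,30],0,1],
  [[0,0,40],0,1],
  [[0,0,20],0,1],
  [[0,0,0],0,1],
])

```text
t: 12.52
tcp_pos: [0.6561, -0.051, 0.1344]
tool_rot: [0.721, 0.693, 0.002, 0.002]
force: [0.9, -0.2, -1.7]
finger_gap: 0.174
```

```bash
python3 - <<'E'
from h import *
s=manip.sense();print(s['t'],s['tcp_pos'],s['tool_rot'],s['force'])
im,c=snap('wrist','w8')
E
```

```text
12.525 [ 0.65613896 -0.05100835  0.13444533] [0.72073702 0.69320249 0.00152665 0.00247547] [ 0.88444519 -0.15986159 -1.65712731]
```

View pics/w8.png

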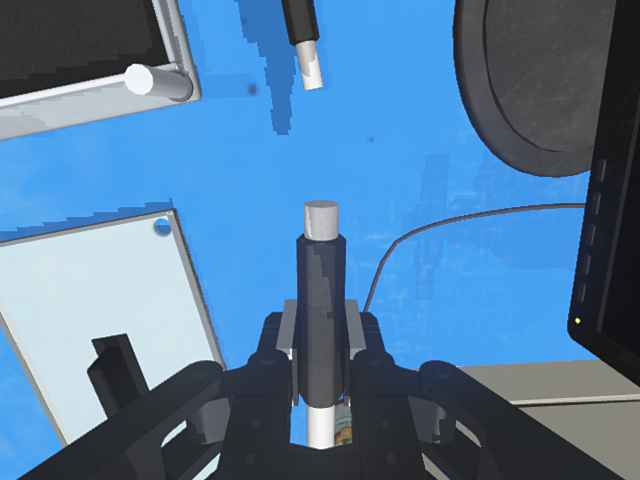

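Emit:
arm_command([
  [[-15,22,0],0.024,1],
  [[-15,22,0],0.024,1],
  [[-15,22,0],0.023,1],
  [[-15,22,0],0.023,1],
  [[-15,22,0],0.023,1],
  [[-15,22,0],0.023,1],
  [[-16,22,0],0.023,1],
  [[-15,21,0],0.023,1],
  [[0,0,0],0,1],
  [[0,0,0],0,1],
])

```text
t: 13.82
tcp_pos: [0.5341, 0.1245, 0.1315]
tool_rot: [0.653, 0.757, 0.0, 0.001]
force: [0.1, -0.2, -1.0]
finger_gap: 0.179
```

```bash
python3 - <<'E'
from h import *
s=manip.sense();print(s['t'],s['tcp_pos'],s['tool_rot'],s['force'])
im,c=snap('wrist','w9')
for X in [(-68,26),(68,26),(68,-106),(-68,-106)]:
    a=.147;C=np.array([.4915,.1545]);p=np.array(X)/1000
    P=C+np.array([np.cos(a)*p[0]-np.sin(a)*p[1],np.sin(a)*p[0]+np.cos(a)*p[1]]);print(X,P,proj(c,[*P,.022]),proj(c,[*P,.010]))
E
```

```text
13.825 [0.53414182 0.12452277 0.13153749] [6.52984898e-01 7.57370553e-01 3.65232106e-04 6.59425847e-04] [ 0.0594472  -0.19399128 -1.0257594 ]
(-68, 26) [0.42042513 0.17025955] [144.91768558 147.2868871 ] [153.02177771 145.63892147]
(68, 26) [0.55495837 0.19017963] [371.03137909 147.48588907] [368.68888586 145.82955196]
(68, -106) [0.57429256 0.05960325] [363.26864235 338.48895554] [361.57140318 329.5258821 ]
(-68, -106) [0.43975933 0.03968318] [171.19143752 338.4044922 ] [177.08527063 329.44094499]
```

View pics/w9.png

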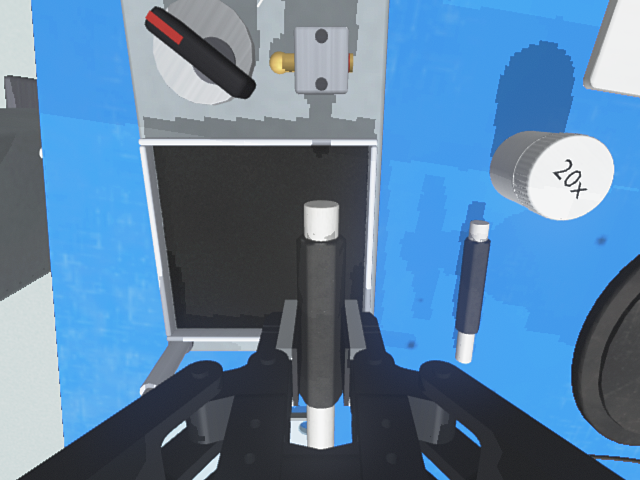

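Emit:
arm_command([
  [[0,0,-30],0,1],
  [[0,0,-40],0,1],
  [[0,0,-20],0,1],
  [[0,0,-10],0,1],
  [[0,0,-6],0,1],
  [[0,0,-2],0,1],
  [[0,0,0],0,1],
  [[0,0,0],0,1],
])

```text
t: 14.88
tcp_pos: [0.534, 0.1244, 0.024]
tool_rot: [0.653, 0.757, 0.0, 0.0]
force: [-0.3, 0.5, -1.1]
finger_gap: 0.176
```

```bash
python3 - <<'E'
from h import *
s=manip.sense();print(s['t'],s['tcp_pos'],s['tool_rot'],s['force'])
im,c=snap('wrist','w10')
E
```

```text
14.875 [0.53399355 0.12443858 0.02395069] [6.53224372e-01 7.57164128e-01 4.19685024e-04 4.77643657e-04] [-0.2685389   0.50251612 -1.13242677]
```

View pics/w10.png

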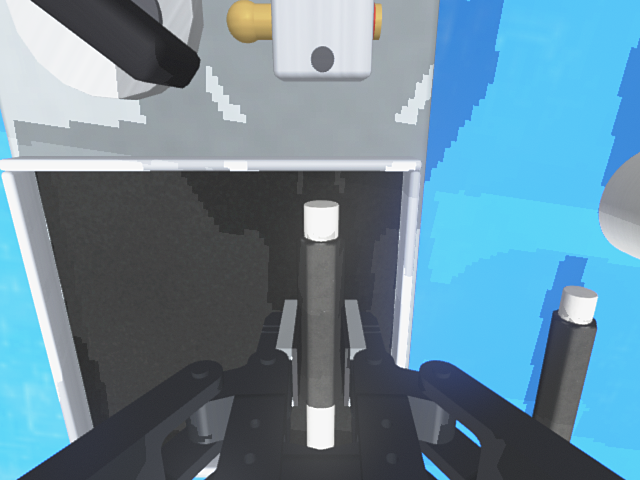

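Emit:
arm_command([
  [[0,0,-2],0,1],
  [[0,0,0],0,1],
  [[0,0,0],0,0.5],
  [[0,0,0],0,0.4],
  [[0,0,0],0,0.4],
])

```text
t: 15.55
tcp_pos: [0.5335, 0.1244, 0.0213]
tool_rot: [0.653, 0.757, -0.0, -0.0]
force: [0.2, 0.4, -0.1]
finger_gap: 0.295
```

Emit:
arm_command([
  [[0,0,20],0,0.4],
  [[0,0,40],0,0],
  [[0,0,40],0,-0.5],
  [[20,-5,30],0,-1],
  [[30,-10,0],0,-1],
  [[30,-6,0],0,-1],
  [[25,0,0],0,-1],
  [[0,0,0],0,-1],
  [[0,0,0],0,-1],
])

```text
t: 16.68
tcp_pos: [0.637, 0.1035, 0.1507]
tool_rot: [0.653, 0.757, -0.001, -0.001]
force: [-0.9, 0.9, 0.8]
finger_gap: 0.999
```

```bash
python3 - <<'E'
from h import *
s=manip.sense();print(s['t'],s['tcp_pos'],s['tool_rot'],s['force'])
im,c=snap('wrist','w11')
E
```

```text
16.675 [0.63699883 0.10352482 0.15074541] [ 0.65319981  0.75718441 -0.00084057 -0.00103103] [-0.92096394  0.91982047  0.75356139]
```

View pics/w11.png

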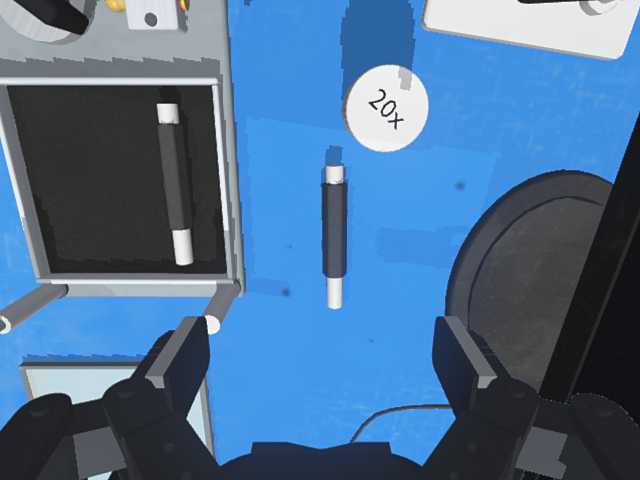

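```bash
python3 - <<'E'
from h import *
im,c=load('w11')
A=onz(c,335,165,.008);B=onz(c,334.3,308.5,.008);print(A,B,np.linalg.norm(A-B),(A+B)/2)
_,ct=load('top0')
for a,b in [((335,165),(305,101)),((334.3,308.5),(484,72))]:print(tri([(c,*a),(ct,120+b[0]/3.6,185+b[1]/3.6)]))
d=A-B;print(np.arctan2(d[1],d[0])-np.pi/2)
s=manip.sense();print(s['tcp_pos'])
E
```

```text
[0.63930795 0.1516884  0.008     ] [0.6563805  0.04175349 0.008     ] 0.11125266877615929 [0.64784423 0.09672095 0.008     ]
(array([0.63937525, 0.15167425, 0.00808093]), [np.float64(7.508391577372568e-05), np.float64(7.50839157734703e-05)])
(array([0.65551315, 0.04265735, 0.00948078]), [np.float64(0.0006991734095911201), np.float64(0.0006991734095911081)])
0.154066201670632
[0.63685941 0.10358609 0.15084705]
```

Emit:
arm_command([
  [[10,-2,-40],0,-1],
  [[0,-1,-40],0,-1],
  [[0,0,-35],0,-0.5],
  [[0,0,-15],0,0],
  [[0,0,-7],0,0],
  [[0,0,0],0,0],
  [[0,0,0],0,0],
])

```text
t: 17.6
tcp_pos: [0.6496, 0.1004, 0.0158]
tool_rot: [0.653, 0.757, 0.001, 0.001]
force: [-0.3, 0.4, 0.2]
finger_gap: 0.503
```

```bash
python3 - <<'E'
from h import *
s=manip.sense();print(s['t'],s['tcp_pos'],s['tool_rot'],s['force'])
im,c=snap('wrist','w12')
E
```

```text
17.6 [0.64958378 0.10041458 0.01578003] [0.65326108 0.75713157 0.00084801 0.00101548] [-0.28187618  0.37512535  0.16861255]
```

View pics/w12.png

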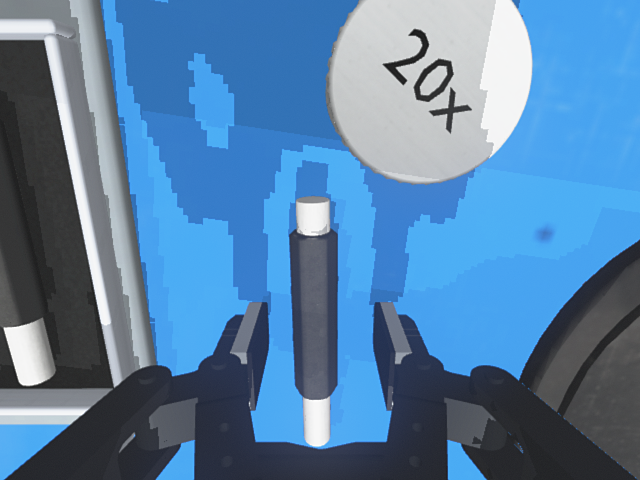

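Emit:
arm_command([
  [[-2,0,-3],0,0],
  [[0,0,0],0,0.5],
  [[0,0,0],0,1],
  [[0,0,0],0,1],
  [[0,0,0],0,1],
  [[0,0,0],0,1],
])

```text
t: 18.4
tcp_pos: [0.6467, 0.1004, 0.0116]
tool_rot: [0.653, 0.757, 0.0, 0.0]
force: [-1.6, -0.5, 4.3]
finger_gap: 0.178
```

Emit:
arm_command([
  [[0,0,10],0,1],
  [[0,0,25],0,1],
  [[0,0,40],0,1],
  [[0,0,40],0,1],
  [[0,0,0],0,1],
])

```text
t: 19.02
tcp_pos: [0.6493, 0.1004, 0.1302]
tool_rot: [0.653, 0.757, 0.003, 0.003]
force: [0.6, -1.1, -1.4]
finger_gap: 0.176
```

```bash
python3 - <<'E'
from h import *
s=manip.sense();print(s['t'],s['tcp_pos'],s['tool_rot'],s['force'])
im,c=snap('wrist','w13')
C=np.array([.4925,.1545]);a=.148
for x in (0,-38):
  p=np.array([x,-36])/1000;print(C+np.array([np.cos(a)*p[0]-np.sin(a)*p[1],np.sin(a)*p[0]+np.cos(a)*p[1]]))
E
```

```text
19.025 [0.64927785 0.10038645 0.13021512] [0.65325325 0.75712798 0.00268076 0.00319672] [ 0.5589355  -1.06286665 -1.4315355 ]
[0.49780857 0.11889355]
[0.46022399 0.11329006]
```

View pics/w13.png

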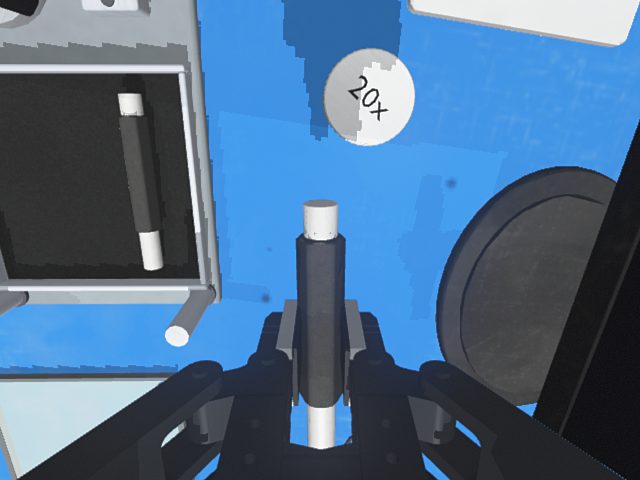

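Emit:
arm_command([
  [[-20,3,0],0,1],
  [[-30,3,0],0,1],
  [[-30,3,0],0,1],
  [[-30,3,0],0,1],
  [[-25,3,0],0,1],
  [[-19,3,-20],0,1],
  [[0,0,-40],0,1],
  [[0,0,-25],0,1],
  [[0,0,-10],0,1],
  [[0,0,-8],0,1],
  [[0,0,0],0,1],
  [[0,0,0],0,1],
])

```text
t: 20.58
tcp_pos: [0.4931, 0.1184, 0.0239]
tool_rot: [0.653, 0.757, 0.0, 0.001]
force: [0.5, 0.6, -0.6]
finger_gap: 0.177
```

```bash
python3 - <<'E'
from h import *
s=manip.sense();print(s['t'],s['tcp_pos'],s['tool_rot'],s['force'])
im,c=snap('wrist','w14')
E
```

```text
20.575 [0.49310089 0.11839069 0.02394019] [6.53268186e-01 7.57126263e-01 4.65477846e-04 5.30935374e-04] [ 0.51767006  0.63665444 -0.61147481]
```

View pics/w14.png

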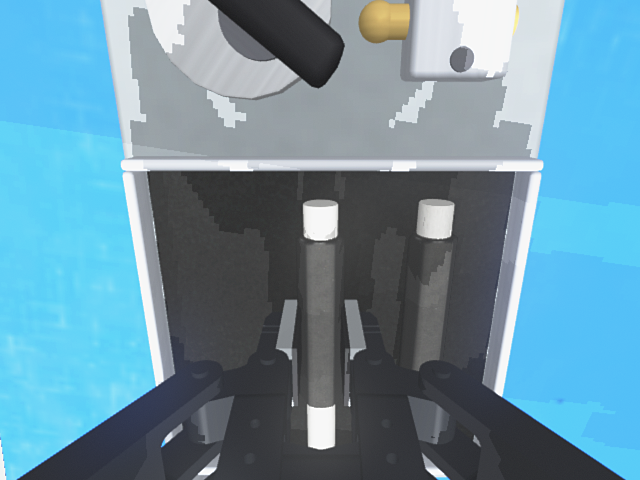

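Emit:
arm_command([
  [[0,0,-2],0,1],
  [[0,0,0],0,1],
  [[0,0,0],0,0.5],
  [[0,0,0],0,0.4],
  [[0,0,0],0,0.4],
  [[0,0,20],0,0.4],
  [[0,0,40],0,0.4],
  [[0,0,50],0,-0.5],
  [[0,0,40],0,-1],
  [[0,0,0],0,-1],
])

```text
t: 21.88
tcp_pos: [0.4946, 0.1185, 0.1744]
tool_rot: [0.653, 0.757, 0.003, 0.003]
force: [-0.7, -0.4, -0.9]
finger_gap: 0.917
```

```bash
python3 - <<'E'
from h import *
s=manip.sense();print(s['t'],s['tcp_pos'],s['tool_rot'],s['force'],s['q'])
im,c=load('scene0');t,ct=load('top0')
w,c=snap('wrist','w15')
cv2.imwrite('pics/z5.png',np.hstack([cv2.resize(im[150:300,380:520],(400,429),interpolation=cv2.INTER_CUBIC),cv2.resize(t[120:270,380:520],(400,429),interpolation=cv2.INTER_CUBIC)]))
E
```

```text
21.875 [0.49464728 0.11849492 0.17437317] [0.65322311 0.75715587 0.00254463 0.00284375] [-0.74170077 -0.4094816  -0.93097984] [ 1.51120923e-02  4.69980112e-01  1.79541549e+00  2.99081626e-05
  8.68565016e-01 -1.32023966e-01]
```

View pics/z5.png

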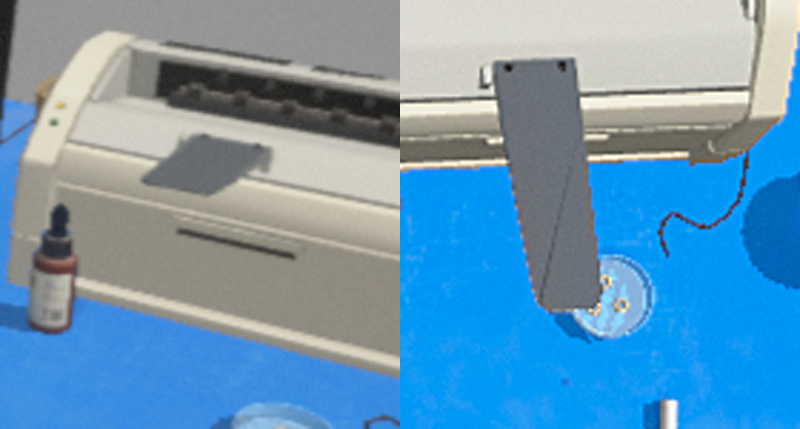

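View pics/w15.png

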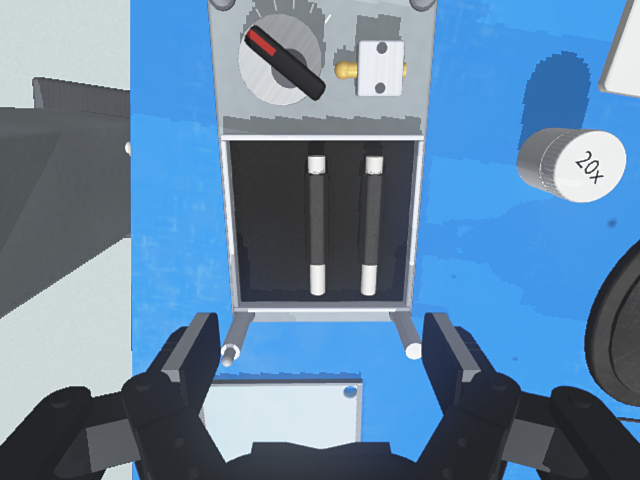

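```bash
python3 - <<'E'
from h import *
_,cs=load('scene0');_,ct=load('top0')
print(tri([(cs,430,213.6),(ct,429,228.4)]));print(tri([(cs,451.8,218.2),(ct,448.6,226)]))
E
```

```text
(array([ 0.57540884, -0.29215075,  0.17826305]), [np.float64(0.001025167387764296), np.float64(0.0010251673877644052)])
(array([ 0.57906211, -0.32858294,  0.17695375]), [np.float64(0.0008057018095548228), np.float64(0.0008057018095549861)])
```

Emit:
arm_command([
  [[-5,-25,3],0.11,-1],
  [[-6,-45,3],0.125,-1],
  [[-6,-50,3],0.125,-1],
  [[-6,-50,3],0.125,-1],
  [[-6,-50,3],0.125,-1],
  [[-6,-50,3],0.125,-1],
  [[-4,-50,0],0.125,-1],
  [[0,-50,0],0.125,-1],
  [[0,-50,0],0.125,-1],
  [[0,-50,0],0.125,-1],
  [[4,-50,0],0.125,-1],
  [[8,-30,0],0,-1],
])

```text
t: 23.42
tcp_pos: [0.4644, -0.4336, 0.1868]
tool_rot: [0.033, 0.999, 0.001, -0.001]
force: [0.4, -0.2, -0.5]
finger_gap: 1.0
```

Emit:
arm_command([
  [[0,0,0],0,-1],
  [[0,0,0],0,-1],
])

```text
t: 23.68
tcp_pos: [0.4646, -0.4297, 0.1874]
tool_rot: [0.032, 0.999, 0.002, -0.001]
force: [0.1, 0.1, -0.5]
finger_gap: 0.996
```

```bash
python3 - <<'E'
from h import *
s=manip.sense();print(s['t'],s['tcp_pos'],s['tool_rot'],s['force'],s['q'])
w,c=snap('wrist','w16')
E
```

```text
23.675 [ 0.46455572 -0.42972622  0.1873713 ] [ 0.03190956  0.99948758  0.00205154 -0.00146897] [ 0.09258779  0.05519771 -0.51613209] [-9.22920004e-01  6.02351552e-01  1.46060269e+00  3.33239076e-04
  1.08367630e+00 -2.43004290e+00]
```

View pics/w16.png

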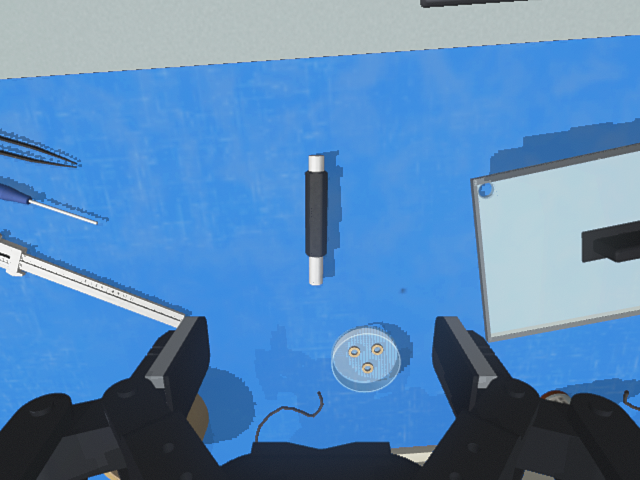

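```bash
python3 - <<'E'
from h import *
im,c=load('w16');_,ct=load('top0')
A=onz(c,317,155,.008);B=onz(c,316,286,.008);print(A,B,np.linalg.norm(A-B),(A+B)/2); d=B-A;print('axis',np.arctan2(d[1],d[0]), 'jaw',np.arctan2(d[1],d[0])+np.pi/2)
print([onz(c,316.5,v,.008)[:2] for v in (171,257)])
print(tri([(c,317,155),(ct,474,309)]),tri([(c,316,286),(ct,474,261)]))
s=manip.sense();q=s['tool_rot'];print(2*np.arctan2(q[1],q[0])-np.pi/2)
E
```

```text
[ 0.41453014 -0.42737675  0.008     ] [ 0.52608005 -0.43566582  0.008     ] 0.11185745912732527 [ 0.47030509 -0.43152129  0.008     ]
axis -0.07417186000762109 jaw 1.4966244667872755
[array([ 0.42689309, -0.42859507]), array([ 0.49925792, -0.4334356 ])]
(array([ 0.41501768, -0.42784282,  0.01543084]), [np.float64(0.0013338493433333852), np.float64(0.0013338493433332622)]) (array([ 0.52054543, -0.43446157,  0.01824596]), [np.float64(0.0011157898651692909), np.float64(0.0011157898651693039)])
1.5076136619729232
```

Emit:
arm_command([
  [[1,-1,-40],-0.01,-1],
  [[0,0,-40],0,-0.5],
  [[0,0,0],0,0],
  [[0,0,0],0,0],
])

```text
t: 24.22
tcp_pos: [0.4671, -0.4324, 0.1104]
tool_rot: [0.036, 0.999, -0.0, 0.0]
force: [-0.1, -0.4, -0.1]
finger_gap: 0.501
```

```bash
python3 - <<'E'
from h import *
s=manip.sense();print(s['t'],s['tcp_pos'],s['tool_rot'],s['force'],s['q'])
w,c=snap('wrist','w17')
E
```

```text
24.225 [ 0.46713974 -0.43237442  0.11043018] [ 3.64990044e-02  9.99333525e-01 -4.18500937e-04  3.91718792e-04] [-0.08171426 -0.44302127 -0.07031066] [-9.22083277e-01  7.04962891e-01  1.50775082e+00  9.61041014e-05
  9.27735073e-01 -2.41992295e+00]
```

View pics/w17.png

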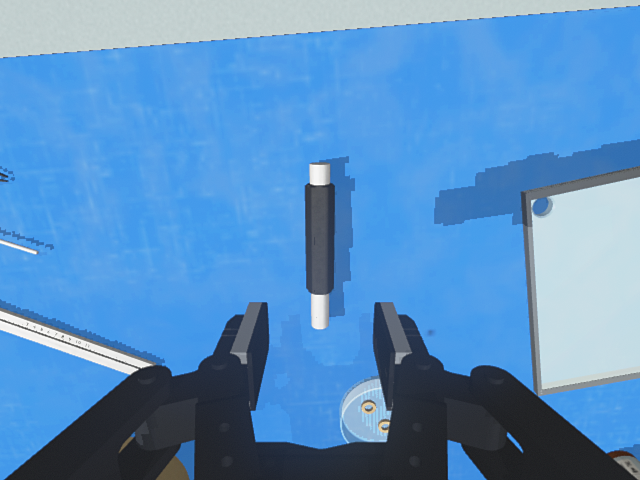

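```bash
python3 - <<'E'
from h import *
im,c=load('w17');_,c0=load('w16')
A=onz(c,319.5,163,.008);B=onz(c,319.5,329,.008);print(A,B,np.linalg.norm(A-B),(A+B)/2)
print(tri([(c,319.5,163),(c0,317,155)]),tri([(c,319.5,329),(c0,316,286)]))
E
```

```text
[ 0.41458641 -0.42807202  0.008     ] [ 0.52600554 -0.43628446  0.008     ] 0.11172138419382188 [ 0.47029598 -0.43217824  0.008     ]
(array([ 0.41412466, -0.42767951,  0.01191107]), [np.float64(0.00034563128472781316), np.float64(0.0003456312847279188)]) (array([ 0.52616871, -0.43598524,  0.00776143]), [np.float64(0.0003111404886086889), np.float64(0.00031114048860878473)])
```

Emit:
arm_command([
  [[0,0,-40],0,0],
  [[0,0,-35],0,0],
  [[0,0,-15],0,0],
  [[0,0,-7],0,0],
  [[0,0,0],0,0],
  [[0,0,0],0,0.5],
  [[0,0,0],0,1],
  [[0,0,0],0,1],
  [[0,0,0],0,1],
  [[0,0,0],0,1],
])

```text
t: 25.52
tcp_pos: [0.4672, -0.4333, 0.0138]
tool_rot: [0.037, 0.999, -0.001, 0.001]
force: [-0.3, 0.6, 6.7]
finger_gap: 0.179
```

Emit:
arm_command([
  [[0,0,10],0,1],
  [[0,0,25],0,1],
  [[0,0,40],0,1],
  [[0,0,40],0,1],
  [[0,0,30],0,1],
  [[0,0,0],0,1],
  [[0,0,0],0,1],
])

```text
t: 26.4
tcp_pos: [0.4659, -0.4318, 0.1561]
tool_rot: [0.037, 0.999, 0.001, -0.001]
force: [0.7, 0.4, -1.6]
finger_gap: 0.175
```

```bash
python3 - <<'E'
from h import *
s=manip.sense();print(s['t'],s['tcp_pos'],s['tool_rot'],s['force'],s['q'])
w,c=snap('wrist','w18')
E
```

```text
26.4 [ 0.46585211 -0.43176195  0.15612601] [ 3.69095002e-02  9.99317856e-01  9.31395079e-04 -8.02203404e-04] [ 0.73952161  0.44349992 -1.59153064] [-9.23067444e-01  6.43323918e-01  1.48049507e+00 -7.60524750e-05
  1.02023129e+00 -2.41998808e+00]
```

View pics/w18.png

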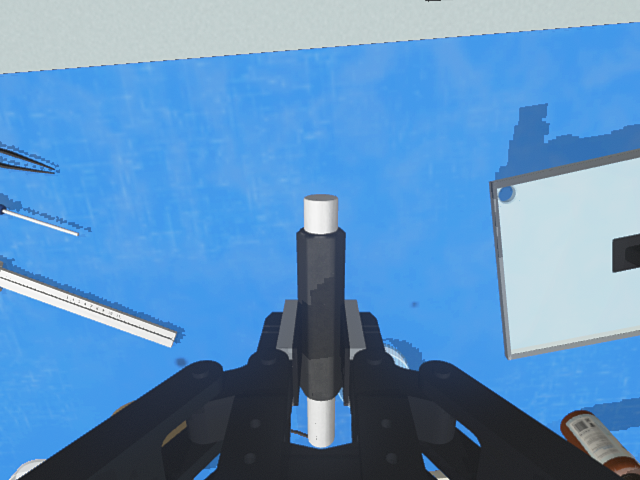

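Emit:
arm_command([
  [[-5,35,0],-0.108,1],
  [[-5,49,0],-0.124,1],
  [[-2,50,0],-0.124,1],
  [[0,50,0],-0.124,1],
  [[0,50,0],-0.124,1],
  [[0,50,0],-0.124,1],
  [[0,50,0],-0.124,1],
  [[0,50,0],-0.124,1],
  [[0,50,0],-0.124,1],
  [[0,50,0],-0.124,1],
  [[0,40,0],-0.124,1],
  [[0,20,0],0,1],
])

```text
t: 27.95
tcp_pos: [0.4531, 0.1134, 0.1559]
tool_rot: [0.652, 0.758, -0.001, -0.001]
force: [-0.3, -0.6, -1.9]
finger_gap: 0.178
```

Emit:
arm_command([
  [[0,0,0],0,1],
  [[0,0,0],0,1],
])

```text
t: 28.2
tcp_pos: [0.4541, 0.1109, 0.1565]
tool_rot: [0.652, 0.758, -0.001, -0.001]
force: [0.0, 0.1, -1.9]
finger_gap: 0.173
```

```bash
python3 - <<'E'
from h import *
s=manip.sense();print(s['t'],s['tcp_pos'],s['tool_rot'],s['force'],s['q'])
q=s['tool_rot'];print(2*np.arctan2(q[1],q[0])-np.pi/2)
w,c=snap('wrist','w19')
E
```

```text
28.2 [0.4540849  0.11094571 0.15649232] [ 6.52493202e-01  7.57793950e-01 -7.39938607e-04 -6.34802577e-04] [ 0.0375916   0.12344477 -1.85087877] [ 6.47361585e-05  4.59575240e-01  1.90350591e+00 -4.16304665e-04
  7.80439279e-01 -1.48694917e-01]
0.14905576380249697
```

View pics/w19.png

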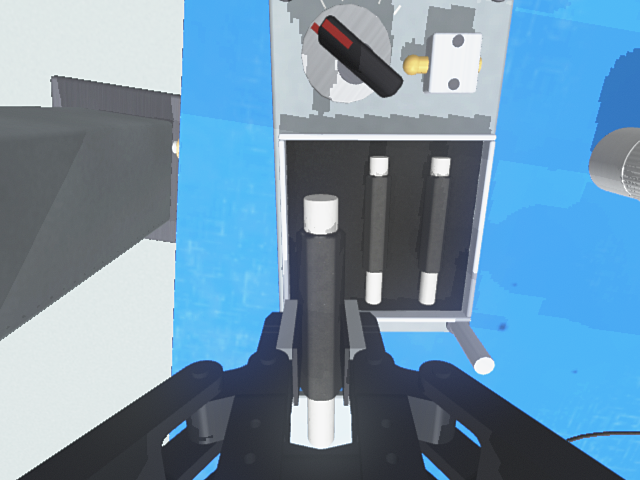

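Emit:
arm_command([
  [[0,2,-40],0,1],
  [[0,0,-45],0,1],
  [[0,0,-25],0,1],
  [[0,0,-12],0,1],
  [[0,0,-6],0,1],
  [[0,0,0],0,1],
  [[0,0,0],0,1],
])

```text
t: 29.12
tcp_pos: [0.4552, 0.1133, 0.0301]
tool_rot: [0.653, 0.758, 0.001, 0.001]
force: [-0.2, 0.1, -1.7]
finger_gap: 0.177
```

```bash
python3 - <<'E'
from h import *
s=manip.sense();print(s['t'],s['tcp_pos'],s['tool_rot'],s['force'])
w,c=snap('wrist','w20')
E
```

```text
29.125 [0.45519972 0.11334391 0.03011936] [6.52522443e-01 7.57768850e-01 6.02713145e-04 6.83808321e-04] [-0.20655574  0.14962223 -1.67594877]
```

View pics/w20.png

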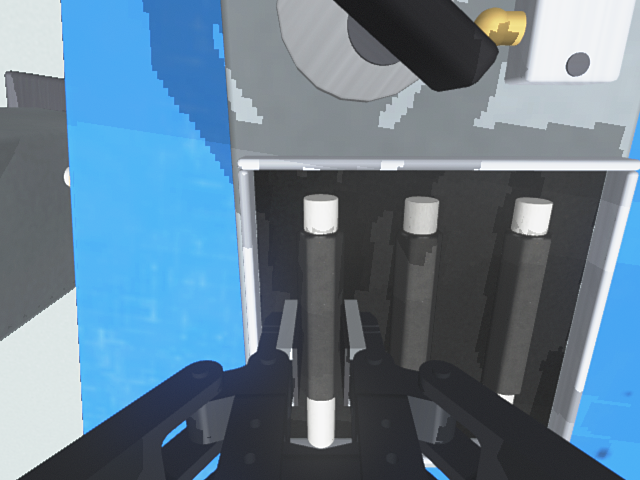

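Emit:
arm_command([
  [[0,0,-4],0,1],
  [[0,0,-2],0,1],
  [[0,0,0],0,1],
  [[0,0,0],0,0.5],
  [[0,0,0],0,0.4],
  [[0,0,0],0,0.4],
  [[0,0,20],0,0.4],
  [[0,0,40],0,0.4],
  [[0,0,50],0,0],
  [[0,0,20],0,0],
  [[0,0,0],0,0],
  [[0,0,0],0,0],
])

```text
t: 30.68
tcp_pos: [0.4538, 0.1133, 0.1525]
tool_rot: [0.653, 0.758, -0.001, -0.001]
force: [0.2, -0.1, -0.6]
finger_gap: 0.504
```

```bash
python3 - <<'E'
from h import *
s=manip.sense();print(s['t'],s['tcp_pos'],s['tool_rot'],s['force'])
w,c=snap('wrist','w21')
E
```

```text
30.675 [0.4537726  0.11332819 0.15249143] [ 6.52530344e-01  7.57762010e-01 -6.25979196e-04 -7.03482377e-04] [ 0.17263472 -0.07312282 -0.61567357]
```

View pics/w21.png

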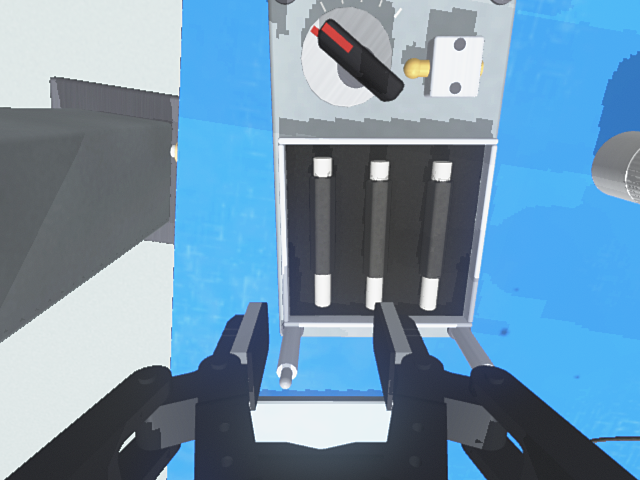

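Emit:
arm_command([
  [[2,20,15],0,0],
  [[2,25,15],0,0],
  [[2,25,10],0,0],
  [[0,20,0],0,0],
  [[0,0,0],0,0],
  [[0,0,0],0,0],
])

```text
t: 31.48
tcp_pos: [0.4599, 0.2028, 0.1922]
tool_rot: [0.652, 0.758, -0.001, -0.001]
force: [-0.2, -0.4, 0.6]
finger_gap: 0.501
```

```bash
python3 - <<'E'
from h import *
s=manip.sense();print(s['t'],s['tcp_pos'],s['tool_rot'],s['force'])
w,c=snap('wrist','w22')
cv2.imwrite('pics/z6.png',np.hstack([cv2.resize(w[100:270,220:390],(560,560),interpolation=cv2.INTER_CUBIC)]))
w=load('w21')[0];cv2.imwrite('pics/z7.png',np.hstack([cv2.resize(w[0:130,280:410],(560,560),interpolation=cv2.INTER_CUBIC)]))
E
```

```text
31.475 [0.45985363 0.20276455 0.19219555] [ 6.52471299e-01  7.57812167e-01 -1.18782131e-03 -7.15965581e-04] [-0.17943278 -0.38986089  0.56673646]
```

View pics/w22.png

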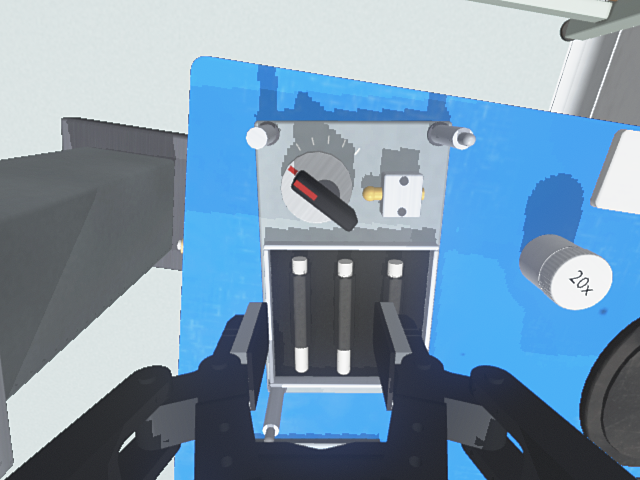

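View pics/z6.png

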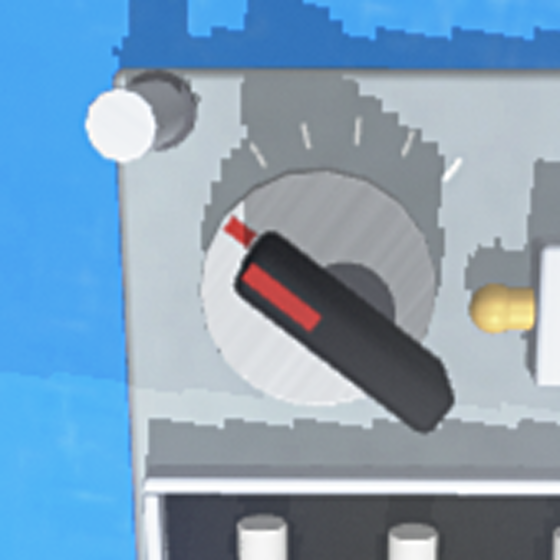

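View pics/z7.png

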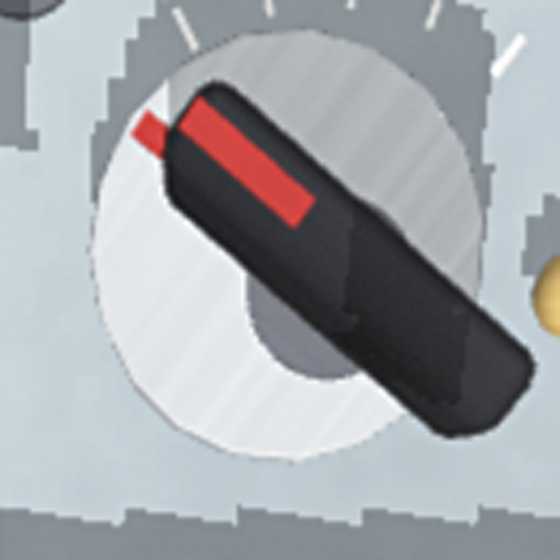

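```bash
python3 - <<'E'
from h import *
_,c=load('w22');_,c1=load('w21')
z=lambda u,v:(220+u*170/560,100+v*170/560)
y=lambda u,v:(280+u*130/560,v*130/560)
for cc,k,a,b,dsk,e1 in [(c,z,(251,267),(315,322),(320,288),(254,260)),(c1,y,(190,110),(303,213),(288,245),(190,140))]:
    A=onz(cc,*k(*a),.058);B=onz(cc,*k(*b),.058);d=A-B;th=np.arctan2(d[1],d[0]);D=onz(cc,*k(*dsk),.023)
    u=np.array([np.cos(th),np.sin(th)]);E=onz(cc,*k(*e1),.058)
    print('th',th,'stripe len',np.linalg.norm(d),'disc',D,'axis from disc',D[:2]-.008*u,'stripe ends',A[:2],B[:2],'E-27',E[:2]-.027*u, A[:2]-.0265*u)
E
```

```text
th 2.571902372159343 stripe len 0.017532775305550162 disc [0.45253645 0.22854246 0.023     ] axis from disc [0.459273   0.22422749] stripe ends [0.43724608 0.23722047] [0.45200987 0.2277638 ] E-27 [0.46040724 0.22418674] [0.45956088 0.22292713]
th 2.609866892772671 stripe len 0.01772183205299097 disc [0.45215133 0.2284019  0.023     ] axis from disc [0.4590468  0.22434573] stripe ends [0.4366831  0.23663041] [0.45195814 0.22764506] E-27 [0.46044113 0.21976967] [0.45952433 0.22319434]
```

Emit:
arm_command([
  [[0,6,0],0.174,0],
  [[0,6,0],0.174,0],
  [[0,6,0],0.174,0],
  [[0,3,-20],0.174,0],
  [[0,0,-30],0.174,0],
  [[0,0,-20],0,0],
  [[0,0,0],0,0],
  [[0,0,0],0,0],
])

```text
t: 32.52
tcp_pos: [0.4611, 0.224, 0.1237]
tool_rot: [0.273, 0.962, 0.0, 0.0]
force: [-0.6, -1.1, 0.3]
finger_gap: 0.503
```

```bash
python3 - <<'E'
from h import *
s=manip.sense();print(s['t'],s['tcp_pos'],s['tool_rot'],s['force'],s['q'])
q=s['tool_rot'];print(2*np.arctan2(q[1],q[0])-np.pi/2)
w,c=snap('wrist','w23')
E
```

```text
32.525 [0.46107882 0.22396556 0.12370552] [2.72820481e-01 9.62064913e-01 1.06182051e-04 2.76216334e-04] [-0.61368787 -1.10763297  0.26704082] [ 2.33950834e-01  5.61513812e-01  1.81998771e+00 -1.22728335e-04
  7.59505357e-01 -7.84109467e-01]
1.018149275684983
```

View pics/w23.png

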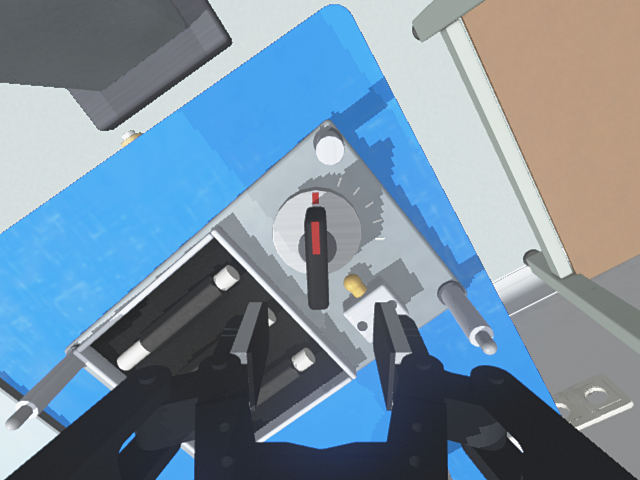

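Emit:
arm_command([
  [[-1,-1,-35],0,0],
  [[0,0,-30],0,0.2],
  [[0,0,-12],0,0.2],
  [[0,0,-4],0,0.2],
  [[0,0,0],0,0.2],
  [[0,0,0],0,0.2],
], squeeze=50)

```text
t: 33.33
tcp_pos: [0.4602, 0.2236, 0.0432]
tool_rot: [0.272, 0.962, 0.0, 0.001]
force: [-0.0, 0.8, -0.1]
finger_gap: 0.401
```

```bash
python3 - <<'E'
from h import *
s=manip.sense();print(s['t'],s['tcp_pos'],s['tool_rot'],s['force'],s['q'])
w,c=snap('wrist','w24')
E
```

```text
33.325 [0.46023507 0.22356804 0.04320513] [2.72360834e-01 9.62194713e-01 4.64390765e-04 8.34059322e-04] [-0.03198505  0.83110643 -0.14582935] [ 2.33521391e-01  7.09938335e-01  1.86071213e+00 -4.71512234e-06
  5.69032934e-01 -7.85579161e-01]
```

View pics/w24.png

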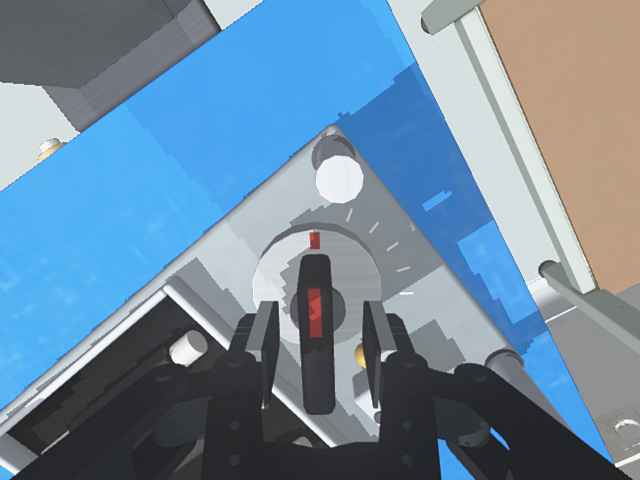

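Emit:
arm_command([
  [[-1,-1,-2],0,0.2],
  [[0,0,0],0,0.6],
  [[0,0,0],0,1],
  [[0,0,0],0,1],
  [[0,0,0],0,1],
  [[0,0,0],0,1],
])

```text
t: 34.12
tcp_pos: [0.4588, 0.2227, 0.0405]
tool_rot: [0.273, 0.962, 0.0, 0.0]
force: [-0.0, 4.2, 3.8]
finger_gap: 0.129
```

```bash
python3 - <<'E'
from h import *
s=manip.sense();print(s['t'],s['tcp_pos'],s['tool_rot'],s['force'],s['ft_torque'],s['finger_gap'])
E
```

```text
34.125 [0.45884865 0.22270389 0.04051238] [2.72562563e-01 9.62137945e-01 3.68145923e-04 2.95719300e-04] [-0.03660276  4.16613396  3.79066828] [ 0.59996312  0.04927376 -0.0374853 ] 0.12883000132356123
```

Emit:
arm_command([
  [[0,0,0],-0.1,1],
  [[0,0,0],-0.1,1],
  [[0,0,0],-0.1,1],
  [[0,0,0],-0.1,1],
  [[0,0,0],-0.1,1],
  [[0,0,0],0,1],
])

```text
t: 34.88
tcp_pos: [0.459, 0.2229, 0.0405]
tool_rot: [0.502, 0.865, 0.001, 0.0]
force: [0.4, 5.6, 2.8]
finger_gap: 0.133
```

```bash
python3 - <<'E'
from h import *
s=manip.sense();print(s['t'],s['tcp_pos'],s['tool_rot'],s['force'],s['ft_torque'],s['finger_gap'])
w,c=snap('wrist','w25')
E
```

```text
34.875 [0.45904602 0.22287961 0.04052047] [5.01688037e-01 8.65048313e-01 6.52754922e-04 3.23435416e-04] [0.39226196 5.58290681 2.80457767] [ 0.78312032  0.07246606 -0.07242926] 0.13317664853565178
```

View pics/w25.png

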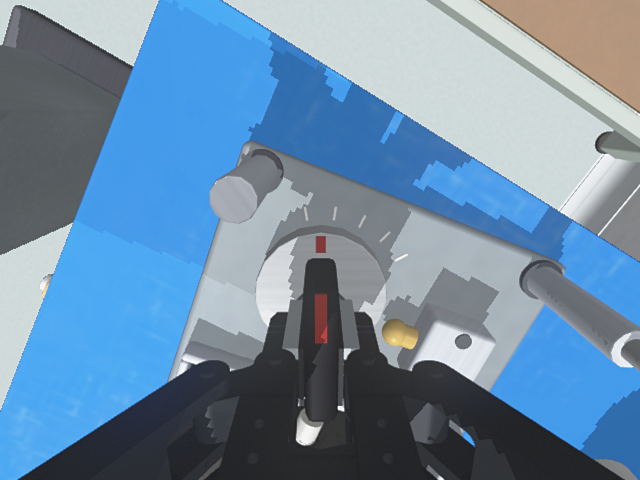

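Emit:
arm_command([
  [[0,1,0],-0.13,1],
  [[0,0,0],-0.13,1],
  [[0,0,0],-0.13,1],
  [[0,0,0],-0.13,1],
  [[0,0,0],-0.13,1],
  [[0,0,0],-0.13,1],
  [[0,0,0],-0.13,1],
  [[0,0,0],0,1],
])

```text
t: 35.92
tcp_pos: [0.4594, 0.223, 0.0405]
tool_rot: [0.83, 0.557, 0.001, 0.001]
force: [2.1, -0.3, 3.9]
finger_gap: 0.127
```

```bash
python3 - <<'E'
from h import *
s=manip.sense();print(s['t'],s['tcp_pos'],s['tool_rot'],s['force'],s['ft_torque'],s['finger_gap'])
w,c=snap('wrist','w26')
E
```

```text
35.925 [0.45942609 0.22304149 0.04051706] [8.30226910e-01 5.57425026e-01 5.88522481e-04 5.22553695e-04] [ 2.12821496 -0.30202207  3.93970958] [ 0.02612301 -0.23849557 -0.11091309] 0.1266655814177544
```

View pics/w26.png

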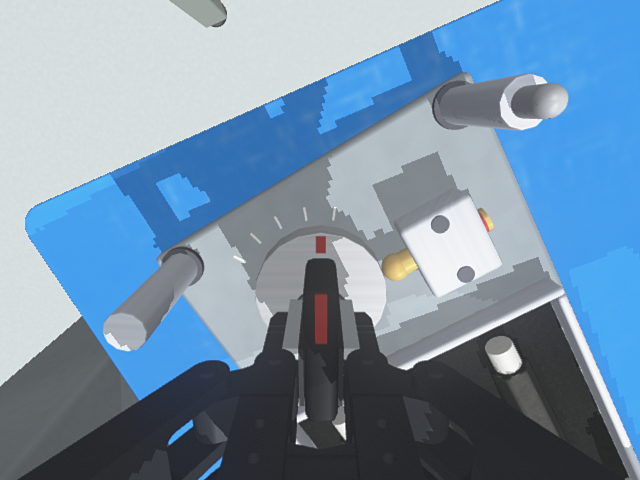

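Emit:
arm_command([
  [[0,0,0],-0.13,1],
  [[0,0,0],-0.13,1],
  [[0,0,0],-0.13,1],
  [[0,0,0],-0.13,1],
  [[0,0,0],-0.13,1],
  [[0,0,0],-0.13,1],
  [[0,0,0],-0.13,1],
  [[0,0,0],-0.125,1],
  [[0,0,0],0,1],
  [[0,0,0],0,1],
])

```text
t: 37.22
tcp_pos: [0.4597, 0.2227, 0.0405]
tool_rot: [0.997, 0.074, 0.001, 0.0]
force: [2.8, -4.6, 4.1]
finger_gap: 0.132
```

```bash
python3 - <<'E'
from h import *
s=manip.sense();print(s['t'],s['tcp_pos'],s['tool_rot'],s['force'],s['ft_torque'],s['finger_gap'])
q=s['tool_rot'];print(2*np.arctan2(q[1],q[0])-np.pi/2)
w,c=snap('wrist','w27')
E
```

```text
37.225 [0.45970601 0.22273666 0.04050383] [9.97239743e-01 7.42421619e-02 9.54333630e-04 2.93440067e-04] [ 2.83902102 -4.6052857   4.10754707] [-0.62595723 -0.51283012 -0.11666758] 0.131940778241719
-1.4221751842587407
```

View pics/w27.png

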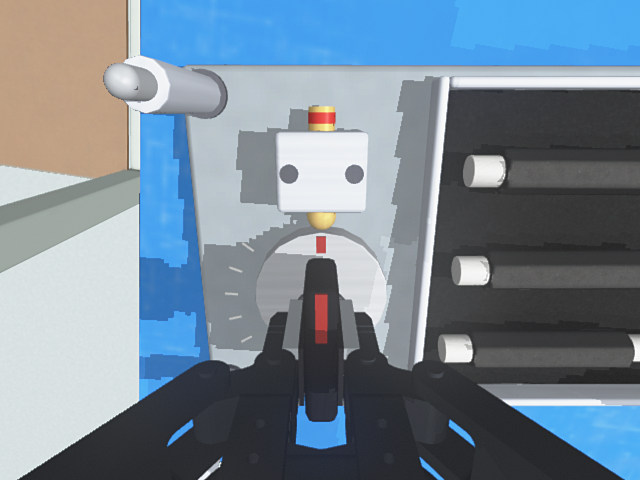

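Emit:
arm_command([
  [[0,0,0],0,0.6],
  [[0,0,0],0,0.3],
  [[0,0,0],0,0.2],
  [[0,0,20],0,0.2],
  [[0,0,40],0,0.2],
  [[0,0,40],0,0],
  [[-15,0,40],0,0],
  [[-15,0,10],0,0],
  [[0,0,0],0,0],
  [[0,0,0],0,0],
])

```text
t: 38.52
tcp_pos: [0.4281, 0.2233, 0.1892]
tool_rot: [0.997, 0.072, -0.001, 0.0]
force: [0.4, 0.2, -0.9]
finger_gap: 0.501
```

```bash
python3 - <<'E'
from h import *
s=manip.sense();print(s['t'],s['tcp_pos'],s['tool_rot'],s['force'],s['q'])
w,c=snap('wrist','w28');snap('scene','s28');snap('top','t28')
E
```

```text
38.525 [0.42809361 0.22325042 0.18917085] [ 9.97367941e-01  7.24996995e-02 -9.69986619e-04  2.07813967e-04] [ 0.37151712  0.2196582  -0.92638798] [ 2.48761147e-01  4.19549066e-01  1.83691745e+00 -8.91840853e-05
  8.87108933e-01  1.67448708e+00]
```

View pics/w28.png

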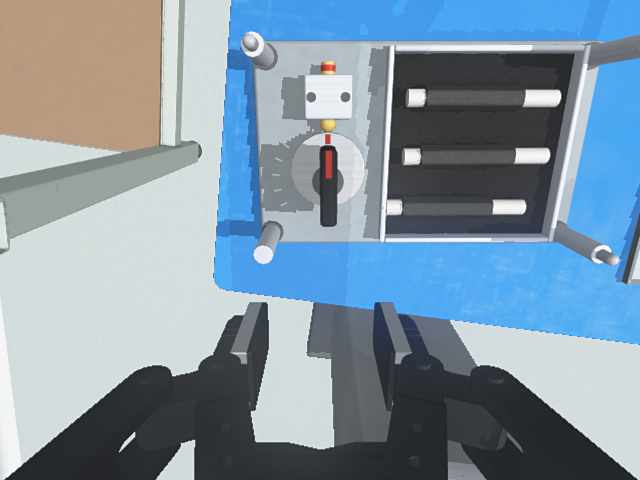

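View pics/t28.png

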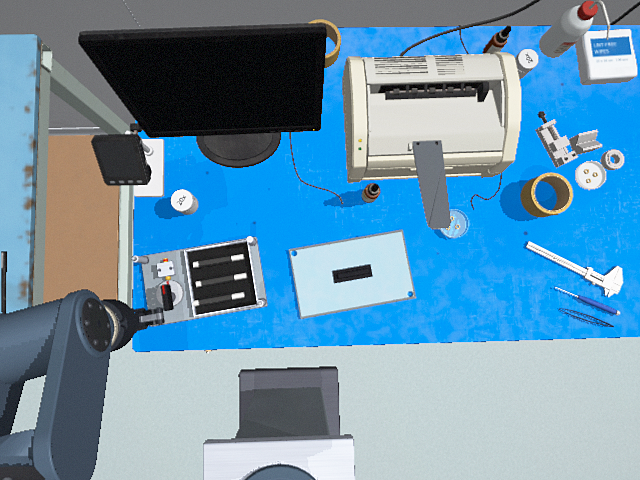

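```bash
python3 - <<'E'
from h import *
_,c=load('w28');_,c1=load('w21')
C=np.array([.492,.1545]);a=.148;R=np.array([[np.cos(a),np.sin(a)],[-np.sin(a),np.cos(a)]])
f=lambda cc,q,z:(R@(onz(cc,*q,z)[:2]-C)*1000).round(1)
for A,B in [((405,97),(560,98.5)),((402,156.5),(549,157)),((387,206.5),(525,208))]: print(f(c,A,.018),f(c,B,.018))
for A,B in [((322,158),(323,306)),((379,162),(375,309)),((442,162),(429,309))]: print('w21',f(c1,A,.018),f(c1,B,.018))
print('knob',[f(c,q,.058) for q in ((329,147),(329,225))],'mark',f(c,(328,135),.023),'plunger',f(c,(328,120),.017),'block front/back',f(c,(328,119),.028),f(c,(328,75),.028))
print('trough corners',[f(c,q,.022) for q in ((393,50),(583,50),(384,238),(550,236))])
E
```

```text
[37.3 17.1] [ 36.  -95.6]
[-5.1 16.6] [ -5.8 -95.3]
[-44.1  26. ] [-45.6 -83.5]
w21 [-43.5  17.9] [-42.5 -92.5]
w21 [-5.2 15.3] [ -2.9 -95. ]
w21 [37.1 15.4] [ 38.1 -94.9]
knob [array([ 5.5, 73. ]), array([-47.6,  72.8])] mark [11.1 73. ] plunger [21.5 73. ] block front/back [22.4 73.2] [51.4 73.3]
trough corners [array([67.8, 28.2]), array([  67.4, -103.2]), array([-69. ,  27.8]), array([ -67.7, -105.2])]
```

```bash
python3 - <<'E'
from h import *
w,_=load('w28');s,_=load('s28')
cv2.imwrite('pics/z8.png',np.vstack([cv2.resize(w[20:270,230:630],(640,400)),cv2.resize(s[215:285,140:290],(640,299),interpolation=cv2.INTER_CUBIC)])[:600])
E
```

```text
(no output)
```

View pics/z8.png

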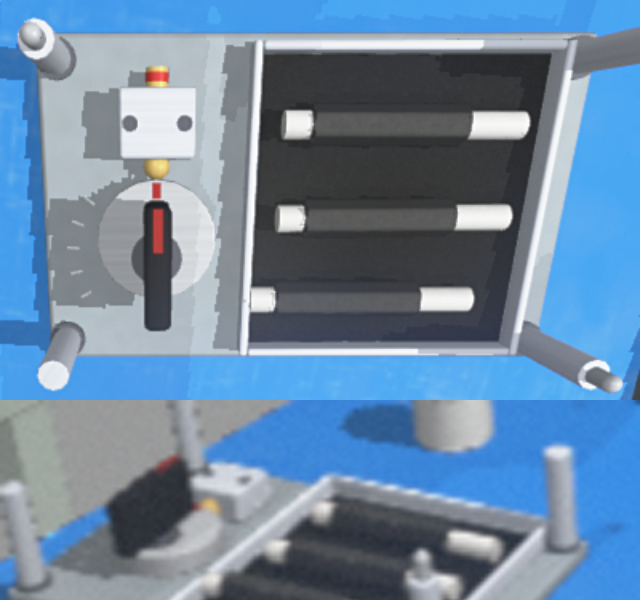

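Emit:
arm_command([
  [[8,-30,0],0.175,-1],
  [[8,-45,0],0.175,-1],
  [[8,-45,0],0.175,-1],
  [[8,-45,0],0.175,-1],
  [[8,-45,0],0.175,-1],
  [[8,-45,0],0.175,-1],
  [[8,-45,0],0.175,-1],
  [[8,-46,0],0.175,-1],
  [[8,-45,0],0.175,-1],
  [[0,0,-20],0,-1],
  [[0,0,0],0,-1],
  [[0,0,0],0,-1],
])

```text
t: 40.17
tcp_pos: [0.5004, -0.1672, 0.17]
tool_rot: [0.652, 0.758, -0.0, -0.001]
force: [0.1, 0.0, -0.8]
finger_gap: 0.995
```

```bash
python3 - <<'E'
from h import *
s=manip.sense();print(s['t'],s['tcp_pos'],s['tool_rot'],s['force'],s['q'])
q=s['tool_rot'];print(2*np.arctan2(q[1],q[0])-np.pi/2)
w,c=snap('wrist','w29')
E
```

```text
40.175 [ 0.50040313 -0.16723596  0.17001871] [ 6.52390233e-01  7.57882995e-01 -7.58267363e-05 -5.86969241e-04] [ 0.11573098  0.04149477 -0.80016929] [-5.34530668e-01  5.00714830e-01  1.74699218e+00  7.23843510e-05
  8.95067987e-01 -6.83904002e-01]
0.14932802655961863
```

View pics/w29.png

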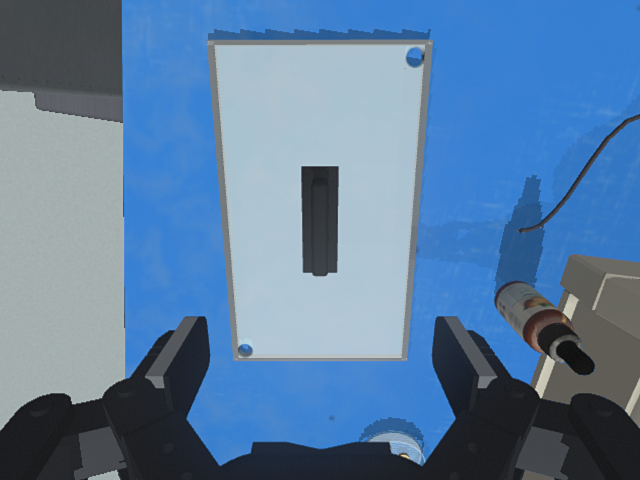

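```bash
python3 - <<'E'
from h import *
_,c=load('w29')
F=onz(c,415,57,.006);N=onz(c,245.3,350,.006);d=F-N;print(F,N,np.linalg.norm(d),'yaw',np.arctan2(d[1],d[0])-np.arctan2(235,132),(F+N)/2)
E
```

```text
[ 0.54668586 -0.04067797  0.006     ] [ 0.45196135 -0.29179934  0.006     ] 0.2683927692355717 yaw 0.15107977783234383 [ 0.49932361 -0.16623866  0.006     ]
```

Emit:
arm_command([
  [[-1,0,-45],0,-1],
  [[0,0,-50],0,-1],
  [[0,0,-30],0,-1],
  [[0,0,-15],0,-1],
  [[0,0,-7],0,-1],
  [[0,0,0],0,-1],
  [[0,0,0],0,-1],
], squeeze=40)

```text
t: 41.1
tcp_pos: [0.5003, -0.168, 0.0244]
tool_rot: [0.652, 0.758, 0.0, 0.001]
force: [-0.1, 0.4, 0.5]
finger_gap: 0.998
```

```bash
python3 - <<'E'
from h import *
s=manip.sense();print(s['t'],s['tcp_pos'],s['tool_rot'],s['force'])
E
```

```text
41.1 [ 0.50031048 -0.16798693  0.0243896 ] [6.52458171e-01 7.57823909e-01 1.85077444e-04 1.10627165e-03] [-0.10749906  0.43429701  0.45701156]
```

Emit:
arm_command([
  [[-1,0,-2],0,-1],
  [[0,0,0],0,-0.3],
  [[0,0,0],0,0.4],
  [[0,0,0],0,1],
  [[0,0,0],0,1],
  [[0,0,0],0,1],
  [[0,0,0],0,1],
  [[0,0,0],0,1],
])

```text
t: 42.1
tcp_pos: [0.4987, -0.1677, 0.0214]
tool_rot: [0.653, 0.758, 0.0, 0.0]
force: [-0.5, 0.3, 1.5]
finger_gap: 0.132
```

Emit:
arm_command([
  [[0,0,4],0,1],
  [[0,0,10],0,1],
  [[0,0,20],0,1],
  [[0,0,30],0,1],
  [[0,0,35],0,1],
  [[0,0,35],0,1],
  [[0,0,15],0,1],
  [[0,0,0],0,1],
])

```text
t: 43.1
tcp_pos: [0.4988, -0.1678, 0.1711]
tool_rot: [0.653, 0.758, 0.0, 0.001]
force: [0.2, 0.3, -3.6]
finger_gap: 0.136
```

```bash
python3 - <<'E'
from h import *
s=manip.sense();print(s['t'],s['tcp_pos'],s['tool_rot'],s['force'],s['ft_torque'])
w,c=snap('wrist','w30')
E
```

```text
43.1 [ 0.49877019 -0.16775577  0.17105674] [6.52510689e-01 7.57778950e-01 1.53092014e-04 9.16289080e-04] [ 0.17445755  0.30237225 -3.55833234] [ 0.03761962 -0.02614451 -0.03335281]
```

View pics/w30.png

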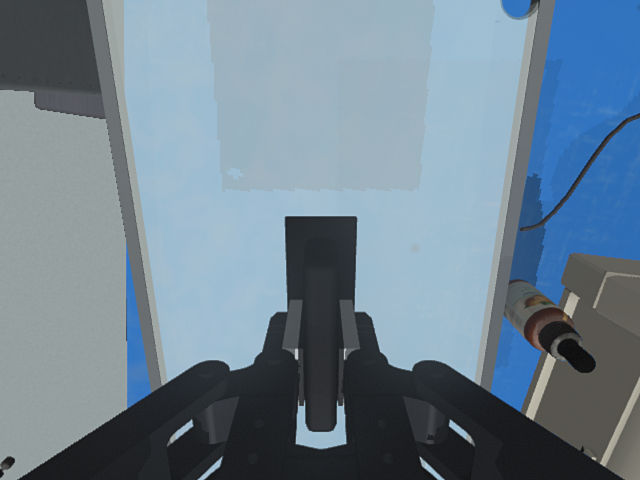

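Emit:
arm_command([
  [[0,20,0],0,1],
  [[-1,37,0],0,1],
  [[-1,42,0],0,1],
  [[-1,42,0],0,1],
  [[-1,42,0],0,1],
  [[-1,42,0],0,1],
  [[-1,42,0],0,1],
  [[-1,35,0],0,1],
  [[0,20,0],0,1],
  [[0,0,-20],0,1],
  [[0,0,-20],0,1],
  [[0,0,0],0,1],
])

```text
t: 44.65
tcp_pos: [0.4886, 0.1551, 0.1279]
tool_rot: [0.652, 0.758, -0.003, -0.003]
force: [-0.9, -0.5, -3.4]
finger_gap: 0.132
```

```bash
python3 - <<'E'
from h import *
s=manip.sense();print(s['t'],s['tcp_pos'],s['tool_rot'],s['force'],s['ft_torque'],s['finger_gap'])
w,c=snap('wrist','w31');t,_=snap('top','t31')
cv2.imwrite('pics/v31.png',np.hstack([cv2.resize(w,(400,300)),cv2.resize(t[200:340,110:297],(400,300))]))
E
```

```text
44.65 [0.48860235 0.15507908 0.12787668] [ 0.652213    0.75802681 -0.00254939 -0.00265612] [-0.91082026 -0.51792277 -3.40832815] [-0.01252336  0.00226435 -0.05685511] 0.13216582449801886
```

View pics/w31.png

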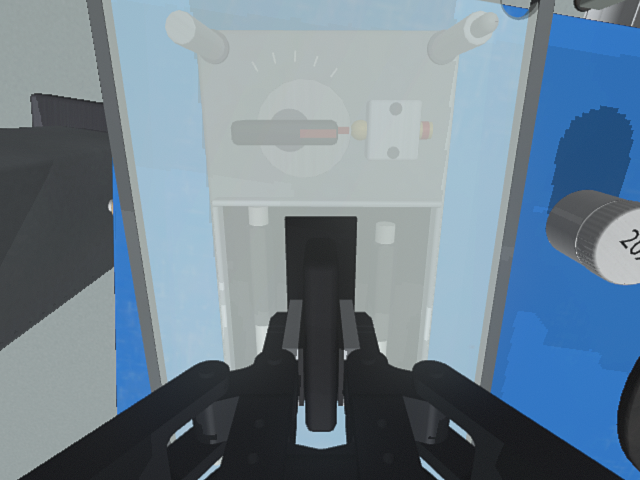

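View pics/t31.png

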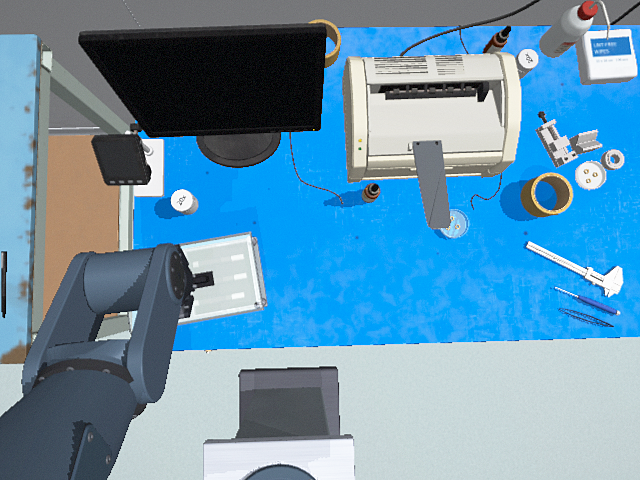

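Cover level, cam still square. The arm is still settling, so I'll let it settle and re-read.

Emit:
arm_command([
  [[0,0,-20],0,1],
  [[0,0,0],0,1],
  [[0,0,0],0,1],
  [[0,0,0],0,1],
])

```text
t: 45.25
tcp_pos: [0.4922, 0.1544, 0.1111]
tool_rot: [0.653, 0.758, 0.001, 0.001]
force: [-0.9, 0.0, -3.3]
finger_gap: 0.128
```

```bash
python3 - <<'E'
from h import *
s=manip.sense();print(s['t'],s['tcp_pos'],s['tool_rot'],s['force'],s['ft_torque'],s['finger_gap'])
q=s['tool_rot'];print(2*np.arctan2(q[1],q[0])-np.pi/2)
w,c=snap('wrist','w32')
cv2.imwrite('pics/z9.png',cv2.resize(w[0:90,430:590],None,fx=4,fy=4,interpolation=cv2.INTER_CUBIC))
a,ca=load('w2');print(proj(ca,[.54,.2795,.08]))
E
```

```text
45.25 [0.49216072 0.15442639 0.11114921] [6.52550056e-01 7.57745139e-01 6.14687985e-04 5.91728537e-04] [-0.92933941  0.02634389 -3.31731029] [-0.00570091 -0.00684763  0.00625608] 0.12764993485331066
0.14890590004273485
[519.46227402  10.75259526]
```

View pics/z9.png

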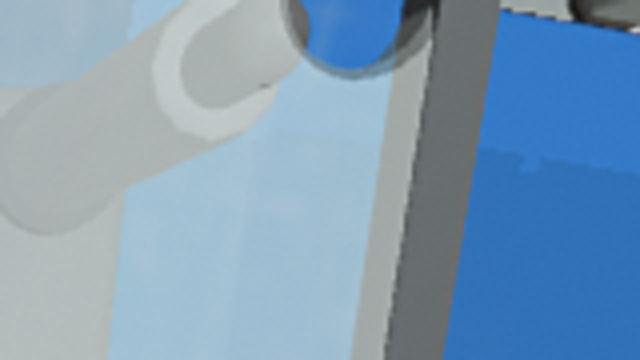

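Emit:
arm_command([
  [[0,0,-4],0,1],
  [[0,0,-4],0,1],
  [[0,0,-3],0,1],
  [[0,0,-3],0,1],
  [[0,0,0],0,1],
  [[0,0,0],0,1],
])

```text
t: 46.05
tcp_pos: [0.4916, 0.1544, 0.0963]
tool_rot: [0.652, 0.758, -0.0, -0.0]
force: [0.2, 0.3, -2.5]
finger_gap: 0.132
```

```bash
python3 - <<'E'
from h import *
s=manip.sense();print(s['t'],s['tcp_pos'],s['tool_rot'],s['force'],s['ft_torque'],s['finger_gap'])
w,c=snap('wrist','w33');t,_=snap('scene','s33')
cv2.imwrite('pics/z10.png',np.vstack([cv2.resize(w[0:60,400:600],(640,192),interpolation=cv2.INTER_CUBIC),cv2.resize(t[190:290,125:295],(640,376),interpolation=cv2.INTER_CUBIC)]))
E
```

```text
46.05 [0.49157366 0.15440137 0.09626836] [ 6.52499615e-01  7.57789054e-01 -3.40025272e-05 -3.03447350e-05] [ 0.23632905  0.33465203 -2.51911246] [-0.0105119  -0.03917689 -0.01670985] 0.1323956885577984
```

View pics/z10.png

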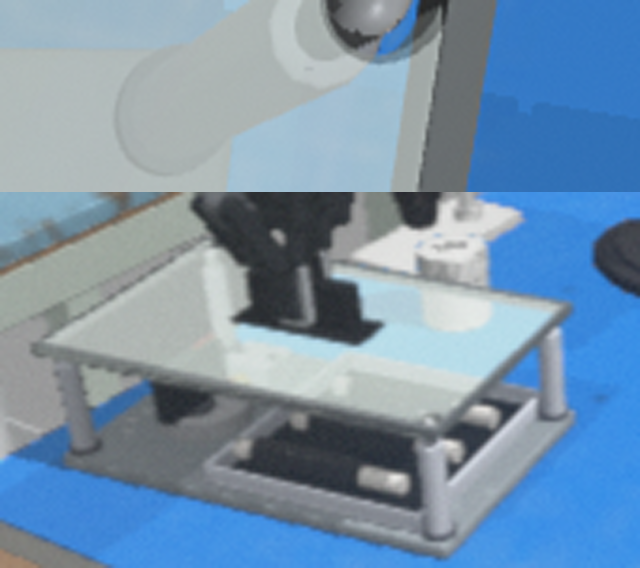

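Emit:
arm_command([
  [[0,0,-3],0,1],
  [[0,0,-2],0,1],
  [[0,0,-2],0,1],
  [[0,0,-1],0,1],
  [[0,0,-1],0,1],
  [[0,0,0],0,1],
  [[0,0,0],0,1],
])

```text
t: 47.02
tcp_pos: [0.4916, 0.1544, 0.0875]
tool_rot: [0.653, 0.758, 0.0, 0.0]
force: [-0.7, -0.2, -1.2]
finger_gap: 0.13
```

Emit:
arm_command([
  [[0,0,-1],0,1],
  [[0,0,0],0,1],
  [[0,0,0],0,1],
])

```text
t: 47.4
tcp_pos: [0.4916, 0.1544, 0.0874]
tool_rot: [0.652, 0.758, 0.0, 0.0]
force: [-2.7, -1.4, 6.7]
finger_gap: 0.136
```

```bash
python3 - <<'E'
from h import *
s=manip.sense();print(s['t'],s['tcp_pos'],s['force'],s['ft_torque'],s['finger_gap'])
w,c=snap('wrist','w34');t,_=snap('scene','s34')
cv2.imwrite('pics/z11.png',np.vstack([cv2.resize(w[0:60,400:600],(640,192),interpolation=cv2.INTER_CUBIC),cv2.resize(t[190:290,125:295],(640,376),interpolation=cv2.INTER_CUBIC)]))
E
```

```text
47.4 [0.49161337 0.15438187 0.08743028] [-2.65494123 -1.37467662  6.66948918] [-0.08335432  0.45936492 -0.00118599] 0.1356752922755726
```

View pics/z11.png

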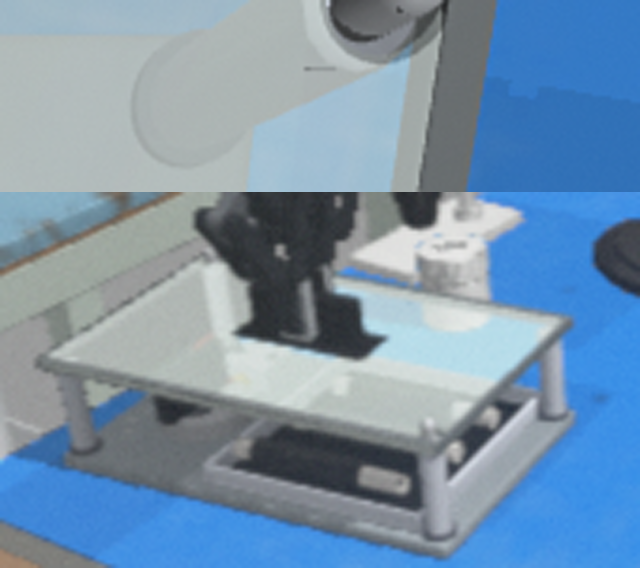

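Contact is 6.7 N and the underside is at its seated height, so I open and retreat.

Emit:
arm_command([
  [[0,0,0],0,0.5],
  [[0,0,0],0,0],
  [[0,0,0],0,-0.5],
  [[0,0,0],0,-1],
  [[0,0,20],0,-1],
  [[0,0,40],0,-1],
  [[0,0,50],0,-1],
  [[0,0,50],0,-1],
  [[0,0,40],0,-1],
  [[0,0,0],0,-1],
  [[0,0,0],0,-1],
])

```text
t: 48.88
tcp_pos: [0.4908, 0.1543, 0.2856]
tool_rot: [0.653, 0.758, -0.001, -0.001]
force: [0.4, 0.2, -1.0]
finger_gap: 0.999
```

```bash
python3 - <<'E'
from h import *
s=manip.sense();print(s['t'],s['tcp_pos'],s['force'],s['finger_gap'])
w,c=snap('wrist','w35');t,_=snap('scene','s35');
cv2.imwrite('pics/z12.png',np.vstack([cv2.resize(t[190:290,125:295],(640,376),interpolation=cv2.INTER_CUBIC)]))
E
```

```text
48.875 [0.49079504 0.15430593 0.28562246] [ 0.35600726  0.22551025 -1.00611115] 0.9989191974567956
```

View pics/w35.png

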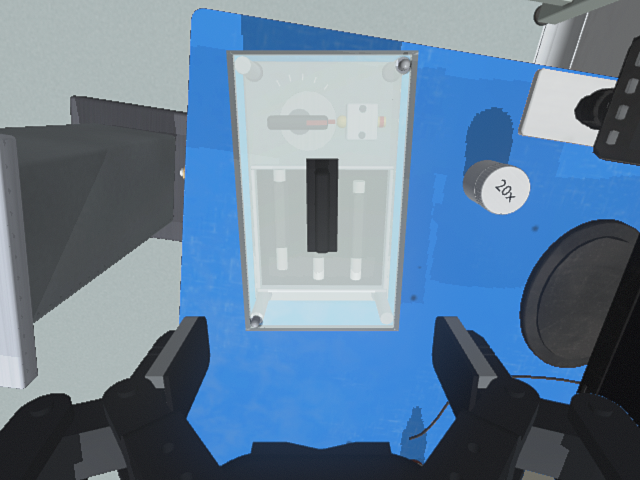

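View pics/z12.png

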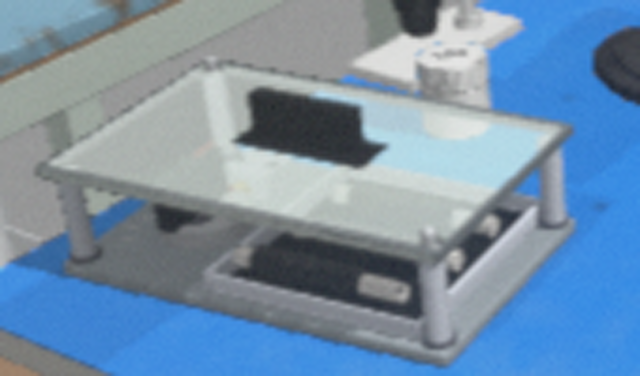

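```bash
python3 - <<'E'
from h import *
a,_=load('scene0');b,_=load('s35')
A=cv2.cvtColor(a[195:285,125:290],6).astype(np.float32);B=cv2.cvtColor(b[195:285,125:290],6).astype(np.float32)
# local shifts at cover corners (patches)
for n,(u,v) in dict(far=(181,210),near=(239,252),left=(138,236),right=(275,226)).items():
    r=9;T=cv2.cvtColor(a[v-r:v+r,u-r:u+r],6);S=cv2.cvtColor(b[v-r-4:v+r+4,u-r-4:u+r+4],6)
    m=cv2.matchTemplate(S,T,cv2.TM_CCOEFF_NORMED);_,mx,_,l=cv2.minMaxLoc(m);print(n,l[0]-4,l[1]-4,mx)
_,c=load('w35')
w,_=load('w35');cv2.imwrite('pics/z13.png',np.hstack([cv2.resize(w[40:90,375:425],(400,400),interpolation=cv2.INTER_CUBIC),cv2.resize(w[295:345,230:280],(400,400),interpolation=cv2.INTER_CUBIC)]))
E
```

```text
far 0 0 0.9942262768745422
near 4 -3 0.8965780138969421
left 0 0 0.9747916460037231
right 0 0 0.8071922063827515
```

View pics/z13.png

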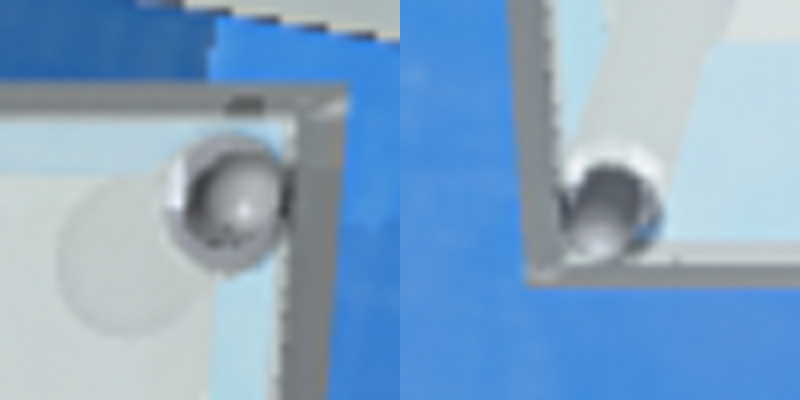

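```bash
python3 - <<'E'
from station import manip
print(manip.sign_off(), manip.sense()['t'])
E
```

```text
the job is handed in; nothing more can be done
the job is handed in; nothing more can be done
```

The job is done and handed in, at about 49 s of the 210 s allowed. I lifted the cover off with a 35–40 N squeeze and laid it flat on the desk. I then put all three gauges in the trough, turned the cam from about 2.44 rad to 0, and seated the cover back on both pins.

**Last checks**
- **Cover:** Both pins show through their holes as at the start. It was pressed down with about 7 N at the seated height (gripper within 1 mm of its starting height). Against the starting scene picture, three corner patches match with zero shift. The near-corner match was unreliable (a best shift of 4, -3 pixels, at the edge of the search window). I put that down to the changed background, because the pin's pixel position there had not moved.
- **Cam and plunger:** The knob lies within about 0.01 rad of square in the picture, and the plunger's red band is out behind its block. I could not read the plunger travel itself.
- **Gauges:** All three lie flat inside the walls. The one nearest the robot shifted about 8 mm towards the cam after I placed it and now butts the wall, still flat.
- **Bystanders:** The can, bottle and dish looked unmoved in the views. I did not measure them.
- **Measuring disagreements:** One coarse two-view height for the third gauge read 15–18 mm instead of 8 mm. A second wrist view gave 8–12 mm, and the grip worked. The two views of the checker's centre differed by about 3.5 mm in y, so I went back to the recorded grip pose to reseat the cover.

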